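# Change the load of the drying racks and start the timer

## Robot

A 7-joint arm with a two-finger parallel gripper is mounted at the origin on a cart in front of the work surface, level with it; the furniture and walls round the work are solid. World frame = base frame: x ahead of the robot, y to its left, z up, the work surface at z = 0. Lengths are in m, angles in rad, forces in N, time in s.
With the tool pointing down it reaches from about 0.4 to 0.85 m from the base axis. Payload 4.5 kg.
Tool frame: the origin (TCP) lies on the centre line of the jaws, within the pads' length; the fingertips stand r.tcp_to_tips ahead of it and the grasp point (between the pads) lies 11 mm behind it (r.tcp_to_tips is the distance from the TCP to the fingertips, in m); y points along the fingers, x is the direction in which the jaws open and shut, and the axes are right-handed (so a half turn about y gives the same grasp; the last joint's range is limited). The gripper opens to 88 mm and grips with 3 to 60 N. Pads are 18 mm wide; open, the fingers measure 123 mm over their backs; the gripper's body (75 mm by 187 mm) begins 45 mm behind the grasp point.
Start: joints at [1.321, 0.689, -0.195, 1.565, 0.157, 0.902, -0.215], TCP at [0.175, -0.6, 0.247] pointing down, gripper open.
Joint ranges: [-3.01, 3.01], [-0.46, 2.08], [-1.47, 1.51], [0.13, 2.56], [-1, 4.14], [0.04, 2.09], [-2.66, 2.66]. Speed limits (rad/s): [2.57, 2.57, 3.14, 3.14, 3.14, 3.14, 3.14].

## Interface

Orientations are given as a unit quaternion [x, y, z, w].
In Python, from plant import r gives the robot as it stands. The module is installed in compiled form; this text tells all that it offers.
- The arm moves only by the shell command python3 -m inch 'ROWS' [OPENING] [FORCE]. ROWS is text: rows parted by semicolons, each of 4 numbers parted by spaces: the shift along the tool's x, y, z in mm, then the turn about the tool's y in degrees. In form: x y z spin; .... A call has 1 to 10 rows; each row is the pose to reach, as a shift and turn from the pose commanded when the call began, along the tool's axes at that moment; what a row does not reach only later rows make up. A row lasts 1/10 s, in which the tool goes at most 50 mm and 8.59 degrees, less where a joint would pass 70% of its speed; a pose out of reach is approached as far as the arm can. A call with a gripper value outside its range is refused whole. OPENING is the gripper command: -1 is shut, 1 is fully open, values between are in proportion, set as the call begins (- or left out, the last holds). The fingers move at their own pace and stop on an object; FORCE is the grip in N (left out, the last holds). Time passes only in rows, so rows that repeat a pose let the fingers close. It gives the time, the measured TCP pose, the force and the opening at its end, in the units of the state.
- r.get_state(): the state, without advancing time (a new reading comes with each control period).
- r.snapshot(name): name is "scene" or "top"; returns a dict with "frame" (400x640x3 uint8, red, green, blue), "intrinsics" (3x3 intrinsics, pixels), "R" (3x3) and "t" (3): a world point X has camera coordinates R X + t. Camera axes: x right, y down, z forward; pixel columns grow to the right and rows downward; lengths in m; the calibration is good to about 2 mm. A picture is of the moment at which its call begins. There is no depth.
- r.finish_job(): hands the job in, once; it reports no verdict.
Trained networks look in the newest picture that a camera, given by its name, has taken for a name from the list of things; names that differ only in an ending like _2 or _b are one class to them, and where a whole thing is asked for, a point or a joint stands for the part that bears it (a point fixed in the world has none). Each returns a list of dicts, best first, with "p" (0 to 1); they miss things now and then, are a little off and sometimes report something else, mostly with a low value. They report only what shows in the picture. A call takes as long as a camera call.
- r.trace(camera, name): "region" (400x640 bool, what is visible of it) and "centre" ([row, column] in pixels, amid what is visible of it).
- r.tip_of(camera, name): "centre" ([row, column] in pixels: a listed point, or the origin of a listed thing).
The state is a dict: "clock": time; "q": joint angles; "qd": joint speeds; "joint_torque": joint torques, N m; "tool_pos": TCP position; "eef_rot": TCP orientation; "contact_force": force on the tool from outside, world axes, zero at the start; "moment": the same for the moment, N m; "opening": opening from 0.0 (shut) to 1.0 (fully open).
Only numpy, scipy, OpenCV 4.12 (cv2) and the standard library are available. Lean on these libraries where they do the work, as an engineer would, in place of code of your own. Each camera call takes 0.05 s, during which the arm holds its last target.

## Task

Change the load of the drying racks: take the two dry narrow bars off the racks and lay them flat, side by side, on the grey mat at the left, and lean every wide aluminium plate from the bench against the sloped back of a rack (either one), long way up the slope, short edge down on the lip, flat on the slope, not hanging over the ends by much. When all that is done, pull the timer's sprung start knob right out to its stop, pause a moment, and let it go back home. Leave the other things alone; should a plate get knocked out of place, put it right.

Things in the scene. Friction and masses are not known exactly. Their poses are not given: they have to be found in the camera images.
- plate_1: a flat machined aluminium plate, 110 x 60 x 12 mm, 0.2 kg (some 0.14 to 0.28), alike on both faces. Origin: its very centre. x along the 110 mm, y along the 60 mm, z through the thickness. Starts flat on the bench in front of the racks; three or four of the four plates are there.
- plate_2: a flat machined aluminium plate, 110 x 60 x 12 mm, 0.2 kg (some 0.14 to 0.28), alike on both faces. Origin: its very centre. x along the 110 mm, y along the 60 mm, z through the thickness. Starts flat on the bench in front of the racks; three or four of the four plates are there.
- plate_3: a flat machined aluminium plate, 110 x 60 x 12 mm, 0.2 kg (some 0.14 to 0.28), alike on both faces. Origin: its very centre. x along the 110 mm, y along the 60 mm, z through the thickness. Starts flat on the bench in front of the racks; three or four of the four plates are there.
- plate_4: a flat machined aluminium plate, 110 x 60 x 12 mm, 0.2 kg (some 0.14 to 0.28), alike on both faces. Origin: its very centre. x along the 110 mm, y along the 60 mm, z through the thickness. Starts flat on the bench in front of the racks; three or four of the four plates are there.
- ledge_left: sloped grey-painted sheet of the left rack, 45 degrees, rising away from the robot, a lip along its foot. Origin: mid-width, in the corner of sheet and lip, 30 mm above the bench. x: up the slope (sheet to 90 mm); y: along the lip (-100 to +100 mm); z: square out of the sheet, toward robot and up. Lip: 9 mm out of the sheet, 6 mm thick. Plates may hang by friction above the lip
- ledge_right: sloped grey-painted sheet of the right rack, 45 degrees, rising away from the robot, a lip along its foot. Origin: mid-width, in the corner of sheet and lip, 30 mm above the bench. x: up the slope (sheet to 90 mm); y: along the lip (-100 to +100 mm); z: square out of the sheet, toward robot and up. Lip: 9 mm out of the sheet, 6 mm thick. Plates may hang by friction above the lip
- bar_1: a narrow flat aluminium bar, 110 x 36 x 12 mm, 0.12 kg (some 0.08 to 0.17), alike on both faces, with three dark spots in a row. Origin: its very centre. x along the 110 mm, y along the 36 mm, z through the thickness. Starts leaning on a rack, one on each
- bar_2: a narrow flat aluminium bar, 110 x 36 x 12 mm, 0.12 kg (some 0.08 to 0.17), alike on both faces, with three dark spots in a row. Origin: its very centre. x along the 110 mm, y along the 36 mm, z through the thickness. Starts leaning on a rack, one on each
- mat: the thin grey mat, 150 (x) x 160 (y) x 3 mm, fixed on the bench at the left front. Origin: centre of its underside, z up
- rack_left: the left drying rack, fixed to the bench, carrying ledge_left; place and yaw vary. Low base plate, 9 mm high, from 20 mm in front of the origin to 85 mm behind, 200 mm wide; the top of the slope is 95 mm high. Origin: on the bench, 30 mm below that of the ledge; x points away from the robot, z up
- rack_right: the right drying rack, fixed to the bench, carrying ledge_right; place and yaw vary. Low base plate, 9 mm high, from 20 mm in front of the origin to 85 mm behind, 200 mm wide; the top of the slope is 95 mm high. Origin: on the bench, 30 mm below that of the ledge; x points away from the robot, z up
- start_knob (a joint): pull-out travel of the timer's sprung start knob in m: 0 = home, 0.040 = out at its stop; the spring pulls it home with 2.4 N at home to 7.2 N at the stop, and it glides home in about half a second when let go
- knob_grip (a point): the middle of the black start knob's barrel, on its axis, 62 mm above the bench; it moves with the knob. The barrel is a level cylinder 24 mm across and 28 mm long with a 32 mm flange at its outer end, 36 mm in front of the timer's front face at home; it pulls straight out, level, along the -x of the timer
- timer: small grey drying timer, a box 80 (x) x 100 (y) x 89 mm high, fixed to the bench at the right. Origin: centre of its underside; its front face with the knob looks along its -x, 40 mm from the origin
- solvent: tall white round bottle, 66 mm across, 123 mm high; not part of the job, to be left alone. Origin: centre of its underside
- jar: green jar with white lid, 50 mm across, 72 mm high; not part of the job, to be left alone. Origin: centre of its underside
- spool: spool of wire lying flat, 65 mm across, 34 mm high; not part of the job, to be left alone. Origin: centre of its underside
- tape: roll of black tape lying flat, 59 mm across, 19 mm high; not part of the job, to be left alone. Origin: centre of its underside
- meter: handheld meter, 150 x 76 x 45 mm; not part of the job, to be left alone. Origin: centre of its underside
- cutters: side cutters with blue handles, 137 mm long, 10 mm high; not part of the job, to be left alone. Origin: centre of its underside
- carton: small brown carton, 45 x 62 x 38 mm; not part of the job, to be left alone. Origin: centre of its underside

How it is judged:
By the outcome, as a careful person would: the job done as asked, in the order asked, and still so for the second after the job is handed in, with the robot touching nothing.
Of plate_1, plate_2, plate_3, plate_4 only 3 to 4 are there at a start; the rules pass over those that are not, and their reading is None.
At some moment in a run one of plate_1, plate_2, plate_3, plate_4 may be knocked a few centimetres aside while the robot is not near it.
It also fails if it takes over 210 s, if anything falls off the work surface, if the arm or the gripper's body presses on something with over 40 N, if the wrist force passes 120 N, or if a joint passes its speed limit or range.

## Working session

There is one attempt and no reset: what is moved stays moved. The work goes in short steps, Python scripts to look and compute and a shell command to move; the robot and the scene stay as the last step left them, time stands still between calls to the robot, and variables do not carry over. Pictures are saved under pics/ and viewed, and the job is handed in when it is done.

I'll start by looking at the scene.

```bash
mkdir -p pics; ls
python3 - <<'E'
from plant import r
import cv2, numpy as np
s=r.get_state(); print(s['clock'],s['tool_pos'],s['eef_rot'],s['opening'],r.tcp_to_tips)
for n in ['scene','top']:
    d=r.snapshot(n); cv2.imwrite(f'pics/{n}0.png',d['frame'][:,:,::-1])
    print(n,d['intrinsics'].tolist(),np.round(d['R'],4).tolist(),np.round(d['t'],4).tolist())
E
```

```text
pics
0.0 [ 0.17480506 -0.59942282  0.24591502] [-0.56536812  0.42476926 -0.42368201  0.56605965] 0.999046347633972 0.008
scene [[361.95816591641557, 0.0, 318.8864439583877], [0.0, 361.95816591641557, 200.32099695492474], [0.0, 0.0, 1.0]] [[-0.5218, -0.8529, -0.0169], [-0.4559, 0.2955, -0.8395], [0.721, -0.4304, -0.543]] [0.3448, 0.2853, 0.8803]
top [[505.54423252506274, 0.0, 321.3859772854988], [0.0, 505.54423252506274, 193.49567042832638], [0.0, 0.0, 1.0]] [[-0.0279, -0.9995, -0.0128], [-0.9952, 0.029, -0.0937], [0.094, 0.0101, -0.9955]] [0.0767, 0.5795, 1.81]
```

View pics/scene0.png

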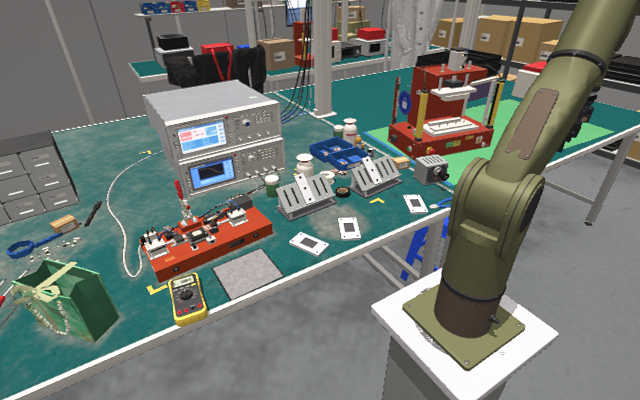

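View pics/top0.png

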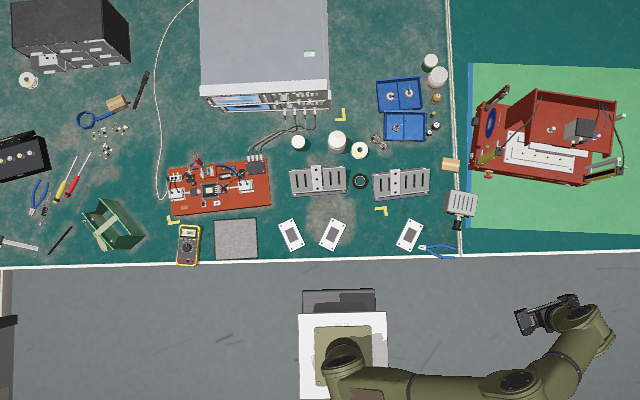

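```bash
cat > h.py <<'E'
from plant import r
import cv2, numpy as np
def cam(n):
    d=r.snapshot(n); return d
def ray(d,rc):
    row,col=rc
    K,R,t=d['intrinsics'],d['R'],d['t']
    v=np.linalg.inv(K)@np.array([col,row,1.]); c=-R.T@t; v=R.T@v
    return c,v/np.linalg.norm(v)
def plane(d,rc,z):
    c,v=ray(d,rc); return c+v*(z-c[2])/v[2]
def tri(pairs):
    A=np.zeros((3,3));b=np.zeros(3);
    for d,rc in pairs:
        c,v=ray(d,rc);P=np.eye(3)-np.outer(v,v);A+=P;b+=P@c
    X=np.linalg.solve(A,b)
    res=[np.linalg.norm((np.eye(3)-np.outer(v,v))@(X-c)) for c,v in [ray(d,rc) for d,rc in pairs]]
    return X,res
def proj(d,X):
    p=d['intrinsics']@(d['R']@np.asarray(X,float)+d['t']); return np.array([p[1]/p[2],p[0]/p[2]])
def crop(d,name,r0,r1,c0,c1,f=4):
    im=d['frame'][r0:r1,c0:c1,::-1]; cv2.imwrite(name,cv2.resize(im,None,fx=f,fy=f,interpolation=cv2.INTER_CUBIC))
E
python3 - <<'E'
from h import *
ds={n:cam(n) for n in ['scene','top']}
crop(ds['scene'],'pics/s_crop0.png',120,270,260,460)
crop(ds['top'],'pics/t_crop0.png',120,270,270,470)
np.set_printoptions(precision=3,suppress=True)
for n in ds: print(n,-ds[n]['R'].T@ds[n]['t'])
for n in ds:
  for nm in ['plate_1','bar_1','ledge_left','ledge_right','rack_left','rack_right','mat','timer','knob_grip','start_knob','carton','cutters','meter','jar','spool','tape','solvent']:
    o=r.tip_of(n,nm); t=r.trace(n,nm)
    print(n,nm,[(round(x['p'],2),np.round(x['centre'],1).tolist(),plane(ds[n],x['centre'],0.006)[:2]) for x in o if x['p']>.2],'| T',[(round(x['p'],2),np.round(x['centre'],1).tolist(),int(x['region'].sum())) for x in t if x['p']>.2])
E
```

```text
scene [-0.325  0.589  0.723]
top [0.409 0.042 1.857]
scene plate_1 [(0.87, [202.8, 412.7], array([ 0.431, -0.254])), (0.76, [225.6, 348.0], array([0.445, 0.02 ])), (0.66, [242.3, 306.9], array([0.444, 0.176]))] | T [(0.74, [228.6, 346.6], 428), (0.64, [205.6, 413.1], 349), (0.55, [243.6, 311.2], 548)]
scene bar_1 [(0.72, [170.4, 367.9], array([ 0.712, -0.271])), (0.57, [190.9, 305.6], array([0.712, 0.028]))] | T [(0.59, [189.8, 308.3], 353), (0.48, [175.2, 366.8], 253)]
scene ledge_left [] | T [(0.72, [192.3, 300.7], 1170), (0.56, [161.4, 400.8], 192)]
scene ledge_right [(0.7, [181.9, 379.7], array([ 0.611, -0.251]))] | T [(0.73, [172.3, 377.8], 838)]
scene rack_left [(0.6, [210.1, 310.4], array([0.59 , 0.078]))] | T [(0.65, [198.5, 303.1], 1621)]
scene rack_right [(0.57, [188.9, 380.0], array([ 0.569, -0.218])), (0.5, [171.6, 366.6], array([ 0.707, -0.26 ])), (0.45, [178.3, 426.8], array([ 0.532, -0.426]))] | T [(0.91, [175.3, 378.8], 1313)]
scene mat [(0.63, [272.9, 248.6], array([0.416, 0.38 ]))] | T [(0.95, [270.7, 248.3], 2101)]
scene timer [(0.75, [175.1, 426.1], array([ 0.552, -0.442]))] | T [(0.79, [169.9, 428.8], 876), (0.6, [184.9, 268.9], 247)]
scene knob_grip [(0.47, [177.1, 443.4], array([ 0.502, -0.488]))] | T [(0.45, [175.1, 441.4], 76), (0.37, [160.8, 401.0], 154)]Traceback (most recent call last):
  File "<stdin>", line 9, in <module>
ValueError: it knows: bar, carton, cutters, jar, knob_grip, ledge_left, ledge_right, mat, meter, plate, rack_left, rack_right, solvent, spool, tape, timer
```

View pics/s_crop0.png

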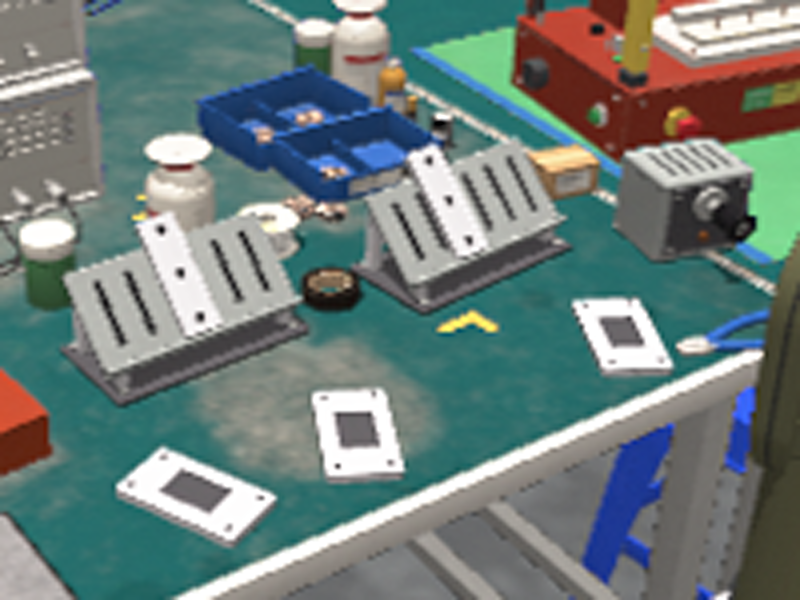

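View pics/t_crop0.png

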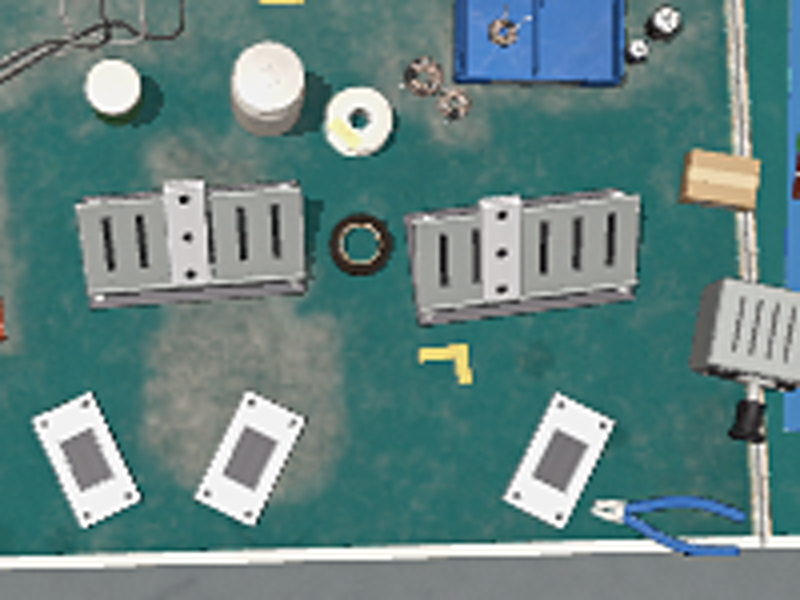

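Three plates are on the bench: scene crop ≈(358,430), (195,495) and (622,335). One bar sits mid-slope on each rack. The timer with its knob is at right. Next I'll fit the poses precisely with silhouette fits in both cameras.

```bash
cat >> h.py <<'E'
from scipy.optimize import minimize
from scipy.spatial.transform import Rotation as Ro
SS=4
def soft(d,pts):
    P=np.array([proj(d,p)[::-1] for p in pts]); 
    h=cv2.convexHull(((P+0.5)*SS*16).astype(np.int32))
    m=np.zeros((400*SS,640*SS),np.uint8); cv2.fillConvexPoly(m,h,255,shift=4)
    return m
def fit(ds,masks,model,x0,step):
    boxes={}
    big={n:cv2.resize(masks[n].astype(np.uint8)*255,None,fx=SS,fy=SS,interpolation=cv2.INTER_LINEAR).astype(float)/255 for n in masks}
    def cost(x):
        c=0
        for n in masks:
            ys,xs=np.nonzero(masks[n]); a,b,e,f=max(ys.min()-15,0),ys.max()+15,max(xs.min()-15,0),xs.max()+15
            m=soft(ds[n],model(x))[a*SS:b*SS,e*SS:f*SS]/255.; g=big[n][a*SS:b*SS,e*SS:f*SS]
            c+=1-np.minimum(m,g).sum()/np.maximum(m,g).sum()
        return c
    x0=np.array(x0,float); sim=[x0]+[x0+np.eye(len(x0))[i]*step[i] for i in range(len(x0))]
    o=minimize(cost,x0,method='Nelder-Mead',options=dict(initial_simplex=sim,xatol=1e-4,fatol=1e-4,maxiter=200))
    return o.x,o.fun/len(masks)
def box(lx,ly,lz,z0=0):
    return np.array([[a*lx/2,b*ly/2,z0+c*lz] for a in(-1,1) for b in(-1,1) for c in (0,1)])
def flat(lx,ly,lz,z0=0):
    B=box(lx,ly,lz,z0)
    def f(x): 
        R=Ro.from_euler('z',x[2]).as_matrix(); return B@R.T+[x[0],x[1],0]
    return f
def ledgeT(x):  # rack pose x,y,yaw -> R,t of ledge ; x up slope, y along lip, z out
    c=np.sqrt(.5); Rl=np.array([[c,0,-c],[0,1,0],[c,0,c]]); Rz=Ro.from_euler('z',x[2]).as_matrix()
    return Rz@Rl,np.array([x[0],x[1],0.03])
def ledgemodel(x):
    R,t=ledgeT(x); L=np.array([[a,b,0] for a in(0,.09) for b in(-.1,.1)]+[[a,b,.009] for a in(-.006,0) for b in(-.1,.1)]+[[-.006,b,0] for b in(-.1,.1)])
    return L@R.T+t
E
cat > see.py <<'E'
from h import *
import json,sys
np.set_printoptions(precision=4,suppress=True)
ds={n:cam(n) for n in ['scene','top']}
T={n:{k:r.trace(n,k) for k in ['plate','bar','ledge_left','ledge_right','mat','timer']} for n in ds}
O={}
def match(k,z):
    # match detections between cams by ground pos
    A={n:[(plane(ds[n],t['centre'],z)[:2],t) for t in T[n][k] if t['p']>.35] for n in ds}; out=[]
    for p,t in A['top']:
        b=[(np.linalg.norm(p-q),u) for q,u in A['scene']]
        if b and min(b,key=lambda v:v[0])[0]<.04: out.append((p,{'top':t['region'],'scene':min(b,key=lambda v:v[0])[1]['region']}))
        else: out.append((p,{'top':t['region']}))
    return out
for k,L in [('plate',(.11,.06,.012)),('mat',(.15,.16,.003))]:
    for p,m in match(k,.01):
        best=None
        for y0 in ([0,.8,1.6,2.4] if k=='plate' else [0]):
            x,f=fit(ds,m,flat(*L),[p[0],p[1],y0],[.01,.01,.3])
            if best is None or f<best[1]: best=(x,f)
        print(k,list(m),best[0],'yaw deg',np.degrees(best[0][2]),'cost',best[1])
if len(sys.argv)>1:
  for side,g in [('left',[.59,.08,0]),('right',[.57,-.22,0])]:
    m={}
    for n in ds:
        t=[u for u in T[n]['ledge_'+side]]
        reg=t[0]['region'].copy()
        for u in T[n]['bar']:
            ur=cv2.dilate(u['region'].astype(np.uint8),np.ones((5,5)))>0
            if (ur&reg).sum()>10: reg|=u['region']
        m[n]=reg
    x,f=fit(ds,m,ledgemodel,g,[.02,.02,.1]); print(side,x,np.degrees(x[2]),f)
    O[side]=x.tolist()
  json.dump(O,open('racks.json','w'))
E
python3 see.py racks
```

```text
plate ['top', 'scene'] [ 0.4243 -0.2549  2.6555] yaw deg 152.15040318868867 cost 0.08477309868694027
plate ['top', 'scene'] [0.4367 0.1759 0.4217] yaw deg 24.160378749231427 cost 0.07581175811376806
plate ['top', 'scene'] [0.4334 0.0268 2.6658] yaw deg 152.7371579294906 cost 0.09418976973700954
plate ['top'] [0.4104 0.3928 2.6222] yaw deg 150.24226627874916 cost 0.7008826602278648
mat ['top', 'scene'] [0.4281 0.3824 0.0366] yaw deg 2.0972236313695993 cost 0.04735845204440242
left [0.6007 0.0743 0.0328] 1.879794247487399 0.1176214661225658
right [ 0.5817 -0.2272  0.0934] 5.349922204927249 0.10508208842378758
```

```bash
cat > racks.py <<'E'
from h import *
import json
np.set_printoptions(precision=4,suppress=True)
ds={n:cam(n) for n in ['scene','top']}
T={n:{k:r.trace(n,k) for k in ['bar','ledge_left','ledge_right','timer','knob_grip']} for n in ds}
O={}
def draw(n,pts,im,col):
    h=cv2.convexHull(np.array([(proj(ds[n],p)[::-1]+.5)*4 for p in pts]).astype(np.int32)); cv2.polylines(im,[h],True,col,1)
ims={n:cv2.resize(ds[n]['frame'][:,:,::-1],None,fx=4,fy=4,interpolation=cv2.INTER_CUBIC) for n in ds}
import h
for side,g in [('left',[.60,.075,0.03]),('right',[.58,-.227,0.09])]:
    ms={};ig={}
    for n in ds:
        ms[n]=T[n]['ledge_'+side][0]['region']; i=np.zeros((400,640),np.uint8)
        for u in T[n]['bar']: i|=cv2.dilate(u['region'].astype(np.uint8),np.ones((3,3)))
        ig[n]=cv2.resize(i,None,fx=4,fy=4,interpolation=cv2.INTER_NEAREST)>0
    big={n:cv2.resize(ms[n].astype(np.uint8)*255,None,fx=4,fy=4)/255. for n in ms}
    def cost(x):
        c=0
        for n in ms:
            m=soft(ds[n],ledgemodel(x))/255.; m=np.where(ig[n],0,m); g2=np.where(ig[n],0,big[n])
            c+=1-np.minimum(m,g2).sum()/np.maximum(m,g2).sum()
        return c
    x0=np.array(g); o=minimize(cost,x0,method='Nelder-Mead',options=dict(initial_simplex=[x0]+[x0+np.eye(3)[i]*[.01,.01,.05][i] for i in range(3)],xatol=2e-4,fatol=1e-4,maxiter=80))
    O[side]=o.x.tolist(); print(side,o.x,np.degrees(o.x[2]),o.fun/2)
    R,t=ledgeT(o.x)
    # bar on this ledge
    mm={}
    for n in ds:
        for u in T[n]['bar']:
            c,v=ray(ds[n],u['centre']); k=((t-c)@R[:,2])/(v@R[:,2]); L=R.T@(c+k*v-t)
            if u['p']>.3 and -.01<L[0]<.12 and abs(L[1])<.1: mm[n]=u['region']; print('  bar',n,u['p'],L)
    B=box(.11,.036,.012)
    def bm(x): 
        Rz=Ro.from_euler('z',x[2]).as_matrix(); return (B@Rz.T+[x[0],x[1],0])@R.T+t
    xb,f=fit(ds,mm,bm,[.055,0.0,0],[.01,.02,.1]); print('  bar s,y,yaw',xb,np.degrees(xb[2]),f)
    cw=R@np.array([xb[0],xb[1],.006])+t; print('  bar centre world',cw)
    for n in ds: draw(n,ledgemodel(o.x),ims[n],(0,0,255)); draw(n,bm(xb),ims[n],(0,255,0))
json.dump(O,open('racks.json','w'))
# timer & knob
mm={n:T[n]['timer'][0]['region'] for n in ds}
print([ (n,t['p'],t['centre']) for n in ds for t in T[n]['knob_grip']],[(n,t['p'],t['centre'],plane(ds[n],t['centre'],.062)) for n in ds for t in r.tip_of(n,'knob_grip')])
xt,f=fit(ds,mm,flat(.08,.1,.089),[.57,-.45,0.0],[.01,.01,.1]); print('timer',xt,np.degrees(xt[2]),f)
for n in ds: draw(n,flat(.08,.1,.089)(xt),ims[n],(255,0,255))
Rk=Ro.from_euler('z',xt[2]).as_matrix(); kp=Rk@np.array([-.076,0,0.062])+[xt[0],xt[1],0]; print('knob?',kp)
for n in ds:
    q=(proj(ds[n],kp)[::-1]+.5)*4; cv2.circle(ims[n],tuple(int(v) for v in q),3,(0,255,255),-1)
cv2.imwrite('pics/ov_s.png',ims['scene'][480:1080,1040:1840]); cv2.imwrite('pics/ov_t.png',ims['top'][580:1080,1120:1920])
E
python3 racks.py
```

```text
left [0.5996 0.0727 0.0427] 2.445994490491942 0.08178209582416257
  bar scene 0.58 [ 0.0357 -0.0015  0.    ]
  bar top 0.7 [ 0.0553 -0.0025 -0.    ]
  bar s,y,yaw [0.0555 0.0028 0.0097] 0.5584721348998096 0.12997534530954036
  bar centre world [0.6344 0.0769 0.0735]
right [ 0.5802 -0.2255  0.0917] 5.253486829071869 0.08686083837497943
  bar scene 0.69 [ 0.0472  0.0297 -0.    ]
  bar top 0.66 [0.0527 0.0256 0.    ]
  bar s,y,yaw [ 0.053   0.0218 -0.0088] -0.505443096389082 0.15052674941612887
  bar centre world [ 0.6112 -0.2008  0.0717]
[('top', 0.39, [220.1, 454.9])] [('scene', 0.63, [175.2, 440.7], array([ 0.4534, -0.4065,  0.062 ])), ('scene', 0.17, [204.4, 448.6], array([ 0.3015, -0.279 ,  0.062 ])), ('top', 0.6, [222.5, 456.4], array([ 0.4613, -0.4146,  0.062 ]))]
timer [ 0.5314 -0.4326 -0.2337] -13.387850730684779 0.11477049539812728
knob? [ 0.4575 -0.415   0.062 ]
```

View pics/ov_s.png

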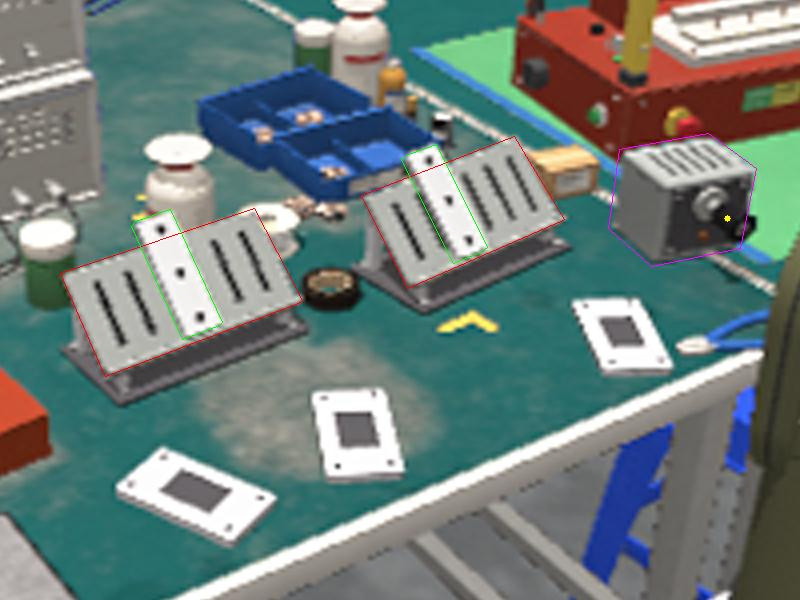

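View pics/ov_t.png

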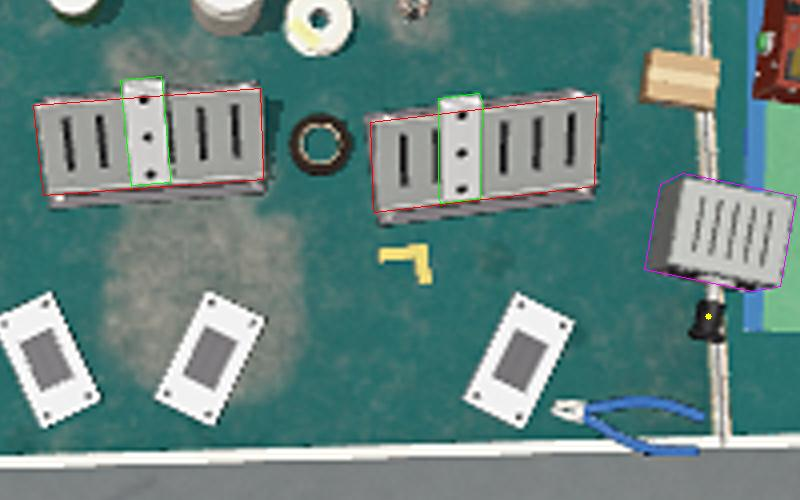

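```bash
cat > go.py <<'E'
import sys
from h import *
# usage: go.py x y z jawyaw_deg  : jaw axis (tool x) direction in world, mod 180
def plan(x,y,z,yaw,verbose=True):
    s=r.get_state(); R=Ro.from_quat(s['eef_rot']).as_matrix(); p=np.array(s['tool_pos'])
    dl=R.T@(np.array([x,y,z])-p)*1000
    cur=np.degrees(np.arctan2(R[1,0],R[0,0])); d=(yaw-cur+90)%180-90
    print('clock %.1f pos'%s['clock'],np.round(p,4),'jaw yaw %.1f'%cur,'down',np.round(R[:,1],3),'open %.3f'%s['opening'],'F',np.round(s['contact_force'],1),'q6 %.2f'%s['q'][6])
    print('shift mm',np.round(dl,1),'spin deg %.1f (or %.1f)'%(-d, -d+(180 if d>0 else -180)))
a=[float(v) for v in sys.argv[1:5]]
if a: plan(*a)
E
python3 go.py 0.611 -0.201 0.22 95
```

```text
clock 2.5 pos [ 0.175  -0.6     0.2467] jaw yaw -73.7 down [ 0. -0. -1.] open 1.002 F [-0.  -0.6  1. ] q6 -0.22
shift mm [-261.    26.7  530.3] spin deg 11.3 (or -168.7)
```

```bash
python3 -m inch '-22 3 44 1; -44 6 88 3; -66 9 132 5; -88 11 176 7; -110 13 221 9; -132 15 265 11.3; -154 18 309 11.3; -176 20 353 11.3; -198 22 397 11.3; -220 24 441 11.3' 0.3 30; python3 go.py 0.611 -0.201 0.15 95
```

```text
clock: 3.5
tool_pos: [0.5382, -0.2638, 0.2228]
eef_rot: [0.521, -0.478, 0.478, -0.521]
contact_force: [0.6, -0.3, -0.3]
opening: 0.646
clock 3.5 pos [ 0.5382 -0.2638  0.2228] jaw yaw -85.0 down [ 0. -0. -1.] open 0.646 F [ 0.6 -0.3 -0.3] q6 -1.16
shift mm [-56.2  72.8  77.9] spin deg -0.0 (or 180.0)
```

```bash
python3 -m inch '-30 20 40 0; -56 40 78 0; -56 73 78 0; -56 73 78 0'; python3 go.py 0.611 -0.201 0.085 95
```

```text
clock: 3.9
tool_pos: [0.6077, -0.1995, 0.1454]
eef_rot: [0.523, -0.48, 0.474, -0.521]
contact_force: [-1.2, -0.5, -0.9]
opening: 0.647
clock 3.9 pos [ 0.6077 -0.1995  0.1454] jaw yaw -84.8 down [-0.008  0.003 -1.   ] open 0.647 F [-1.2 -0.5 -0.9] q6 -1.29
shift mm [ 2.  60.4  3.6] spin deg 0.2 (or -179.8)
```

```bash
python3 -m inch '0 0 0 0; 0 0 0 0'; python3 go.py 0.611 -0.201 0.085 95
python3 - <<'E'
from h import *
d=cam('scene'); crop(d,'pics/s1.png',90,240,300,460)
d=cam('top'); crop(d,'pics/t1.png',120,240,340,480,5)
E
```

```text
clock: 4.1
tool_pos: [0.6095, -0.2051, 0.1515]
eef_rot: [0.521, -0.478, 0.48, -0.52]
contact_force: [-0.3, -0.2, 0.2]
opening: 0.649
clock 4.1 pos [ 0.6095 -0.2051  0.1515] jaw yaw -85.2 down [ 0.002 -0.002 -1.   ] open 0.649 F [-0.3 -0.2  0.2] q6 -1.29
shift mm [-4.1 66.5  1.7] spin deg -0.2 (or 179.8)
```

View pics/s1.png

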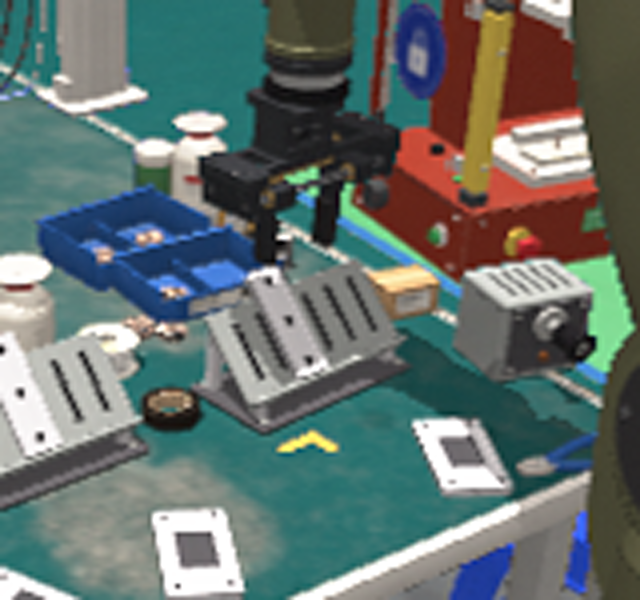

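```bash
python3 -m inch '-4 20 1 0; -4 40 1 0; -4 55 1 0; -4 66 1 0; -4 66 1 0; -4 66 1 0'; python3 go.py 0.611 -0.201 0.085 95;  python3 - <<'E'
from h import *
d=cam('scene'); crop(d,'pics/s2.png',110,210,330,450,6)
E
```

```text
clock: 4.8
tool_pos: [0.6105, -0.1992, 0.0842]
eef_rot: [-0.521, 0.478, -0.478, 0.521]
contact_force: [1.0, -0.1, 0.8]
opening: 0.649
clock 4.8 pos [ 0.6105 -0.1992  0.0842] jaw yaw -85.1 down [ 0. -0. -1.] open 0.649 F [ 1.  -0.1  0.8] q6 -1.30
shift mm [ 1.9 -0.8  0.4] spin deg -0.1 (or 179.9)
```

View pics/s2.png

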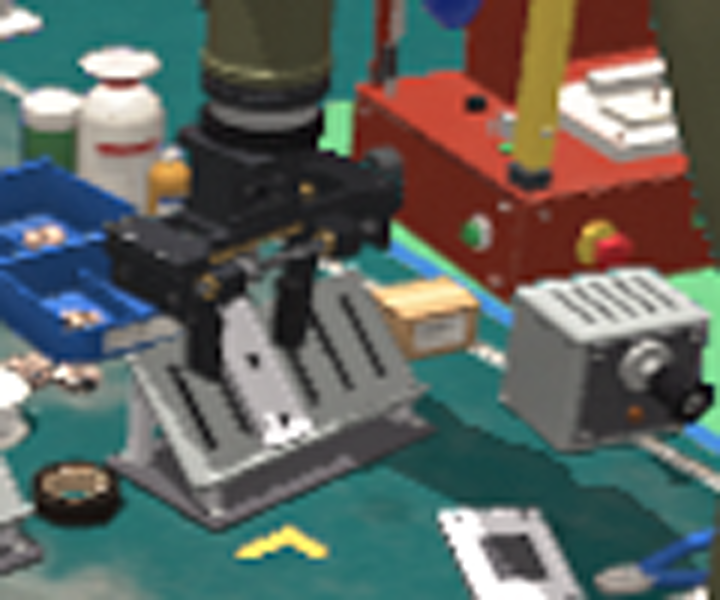

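```bash
python3 -m inch '0 0 0 0; 0 0 0 0; 0 0 0 0; 0 0 0 0; 0 0 0 0; 0 0 0 0; 0 0 0 0' -1 40; python3 -m inch '0 -10 0 0; 0 -25 0 0; 0 -50 0 0; 0 -75 0 0; 0 -75 0 0; 0 -75 0 0';python3 go.py 0.428 0.414 0.2 92;  python3 - <<'E'
from h import *
d=cam('scene'); crop(d,'pics/s3.png',90,210,330,450,5)
E
```

```text
clock: 5.55
tool_pos: [0.6108, -0.1991, 0.0842]
eef_rot: [-0.521, 0.477, -0.478, 0.521]
contact_force: [0.0, -1.1, 4.4]
opening: 0.403
clock: 6.15
tool_pos: [0.6103, -0.1985, 0.1593]
eef_rot: [-0.521, 0.478, -0.478, 0.521]
contact_force: [-0.1, 0.0, -1.3]
opening: 0.397
clock 6.2 pos [ 0.6103 -0.1985  0.1593] jaw yaw -85.0 down [ 0.001 -0.    -1.   ] open 0.397 F [-0.1  0.  -1.3] q6 -1.29
shift mm [-626.   -40.8 -128.5] spin deg 3.0 (or -177.0)
```

View pics/s3.png

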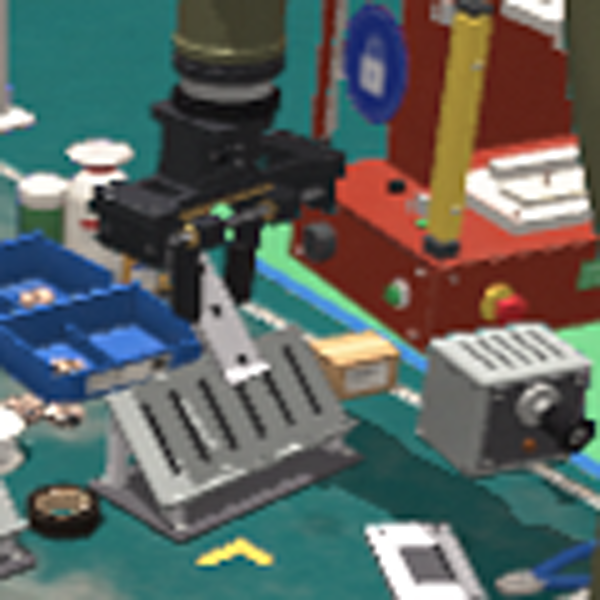

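```bash
python3 -m inch '-20 -20 0 0; -50 -41 -5 0; -95 -41 -15 0; -140 -41 -25 1; -185 -41 -35 1; -230 -41 -45 2; -275 -41 -55 3; -320 -41 -65 3; -365 -41 -75 3; -410 -41 -85 3' - 40; python3 -m inch '-40 0 -10 0; -80 0 -20 0; -120 0 -30 0; -160 0 -36 0; -195 0 -43 0;-205 0 -43 0;-205 0 -43 0;-205 0 -43 0';  python3 go.py 0.428 0.414 0.07 92;  python3 - <<'E'
from h import *
d=cam('scene'); crop(d,'pics/s4.png',170,310,190,330,4)
d=cam('top'); crop(d,'pics/t4.png',170,310,170,310,4)
E
```

```text
clock: 7.2
tool_pos: [0.4885, 0.2037, 0.1985]
eef_rot: [0.509, -0.492, 0.491, -0.508]
contact_force: [0.5, 0.3, -0.4]
opening: 0.399
clock: 8.0
tool_pos: [0.4405, 0.4035, 0.1988]
eef_rot: [0.509, -0.491, 0.492, -0.507]
contact_force: [-0.4, -0.1, -1.0]
opening: 0.4
clock 8.0 pos [0.4405 0.4035 0.1988] jaw yaw -88.1 down [-0.001 -0.003 -1.   ] open 0.400 F [-0.4 -0.1 -1. ] q6 -2.28
shift mm [-11.4 128.8 -12. ] spin deg -0.1 (or 179.9)
```

View pics/s4.png

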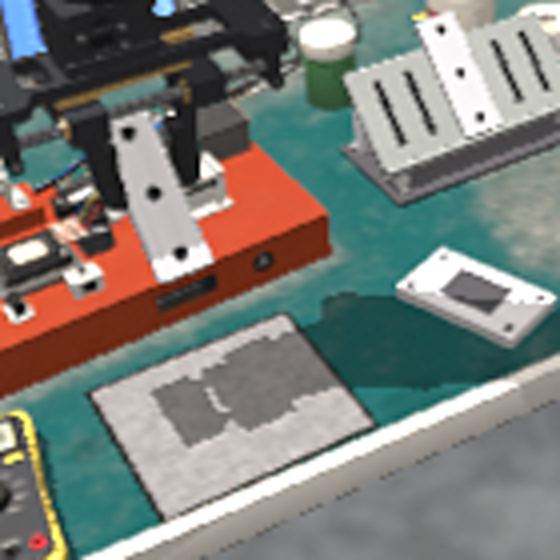

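```bash
python3 -m inch '-11 40 -12 0; -11 80 -12 0; -11 110 -12 0; -11 125 -12 0; -11 125 -12 0; -11 125 -12 0'; python3 -m inch '0 0 0 0; 0 6 0 0; 0 12 0 0; 0 16 0 0; 0 20 0 0; 0 24 0 0; 0 28 0 0; 0 32 0 0; 0 36 0 0; 0 36 0 0' - 8; python3 go.py 0.428 0.414 0.022 92;  python3 - <<'E'
from h import *
d=cam('scene'); crop(d,'pics/s5.png',170,310,190,330,4)
E
```

```text
clock: 8.7
tool_pos: [0.429, 0.4161, 0.0757]
eef_rot: [-0.508, 0.492, -0.492, 0.509]
contact_force: [-0.0, 0.8, -0.6]
opening: 0.402
clock: 9.7
tool_pos: [0.4268, 0.4163, 0.0378]
eef_rot: [0.509, -0.492, 0.491, -0.508]
contact_force: [1.1, -0.1, -0.1]
opening: 0.409
clock 9.7 pos [0.4268 0.4163 0.0378] jaw yaw -88.0 down [-0.002 -0.001 -1.   ] open 0.409 F [ 1.1 -0.1 -0.1] q6 -2.29
shift mm [ 2.3 15.8  1.2] spin deg -0.0 (or 180.0)
```

View pics/s5.png

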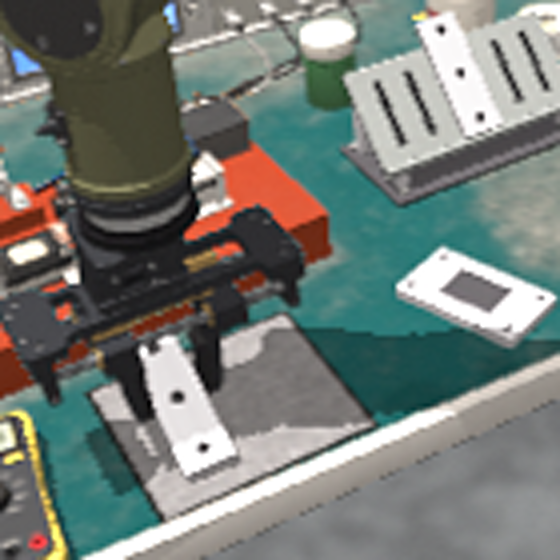

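```bash
python3 -m inch '0 4 0 0; 0 8 0 0; 0 12 0 0; 0 16 0 0; 0 18 0 0; 0 19 0 0; 0 19 0 0'; python3 -m inch '0 0 0 0; 0 0 0 0; 0 0 0 0;0 -20 0 0; 0 -60 0 0; 0 -110 0 0; 0 -130 0 0; 0 -130 0 0' 0.1; python3 go.py 0.634 0.077 0.19 92.7;  python3 - <<'E'
from h import *
d=cam('scene'); crop(d,'pics/s6.png',170,310,190,330,4)
E
```

```text
clock: 10.45
tool_pos: [0.4275, 0.4162, 0.0194]
eef_rot: [0.509, -0.491, 0.491, -0.508]
contact_force: [0.5, 0.2, 0.4]
opening: 0.406
clock: 11.25
tool_pos: [0.4294, 0.418, 0.1533]
eef_rot: [-0.506, 0.491, -0.491, 0.511]
contact_force: [0.6, 0.1, -0.5]
opening: 0.549
clock 11.2 pos [0.4294 0.418  0.1533] jaw yaw -88.0 down [ 0.005  0.005 -1.   ] open 0.549 F [ 0.6  0.1 -0.5] q6 -2.30
shift mm [347.6 -37.4 193. ] spin deg -0.7 (or 179.3)
```

View pics/s6.png

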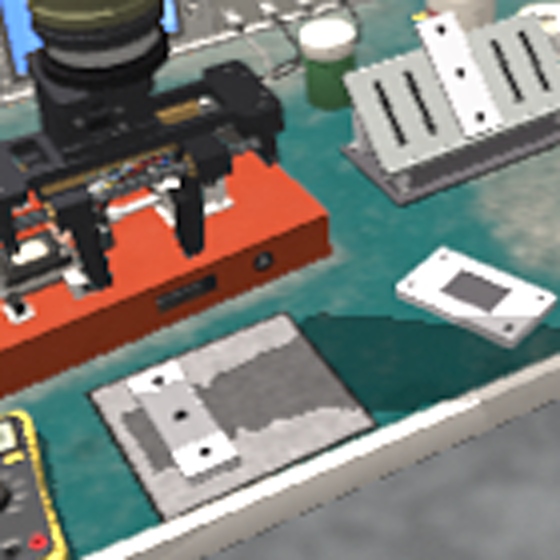

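```bash
python3 -m inch '35 -20 19 0; 75 -37 40 0; 115 -37 62 0; 155 -37 85 0; 195 -37 108 -1; 235 -37 130 -1; 275 -37 152 -1; 315 -37 175 -1; 347 -37 193 -1; 347 -37 193 -1' 0.3; python3 -m inch '0 0 0 0; 0 0 0 0; 0 0 0 0'; python3 go.py 0.634 0.077 0.0865 92.7
```

```text
clock: 12.3
tool_pos: [0.6342, 0.0678, 0.1847]
eef_rot: [0.512, -0.488, 0.491, -0.509]
contact_force: [-0.2, 0.1, -0.8]
opening: 0.649
clock: 12.6
tool_pos: [0.6315, 0.0784, 0.1861]
eef_rot: [0.514, -0.487, 0.485, -0.513]
contact_force: [-0.5, 0.0, -0.4]
opening: 0.65
clock 12.6 pos [0.6315 0.0784 0.1861] jaw yaw -86.9 down [-0.002  0.001 -1.   ] open 0.650 F [-0.5  0.  -0.4] q6 -1.71
shift mm [ 1.6 99.5  2.6] spin deg 0.4 (or -179.6)
```

```bash
python3 -m inch '2 30 2 0; 2 60 2 0; 2 85 2 0; 2 95 2 0; 2 99 2 0; 2 99 2 0; 2 99 2 0'; python3 go.py 0.634 0.077 0.0865 92.7
python3 - <<'E'
from h import *
d=cam('scene'); crop(d,'pics/s7.png',110,230,250,370,5)
E
python3 -m inch '0 0 0 0; 0 0 0 0; 0 0 0 0; 0 0 0 0; 0 0 0 0; 0 0 0 0; 0 0 0 0' -1 40
```

```text
clock: 13.3
tool_pos: [0.6356, 0.0746, 0.089]
eef_rot: [-0.512, 0.486, -0.487, 0.513]
contact_force: [1.1, 1.0, -0.1]
opening: 0.65
clock 13.3 pos [0.6356 0.0746 0.089 ] jaw yaw -87.0 down [ 0.002  0.    -1.   ] open 0.650 F [ 1.1  1.  -0.1] q6 -1.71
shift mm [-2.4  2.5 -1.5] spin deg 0.3 (or -179.7)
clock: 14.05
tool_pos: [0.6351, 0.0749, 0.0882]
eef_rot: [-0.512, 0.487, -0.487, 0.513]
contact_force: [-0.2, 2.4, 5.5]
opening: 0.399
```

View pics/s7.png

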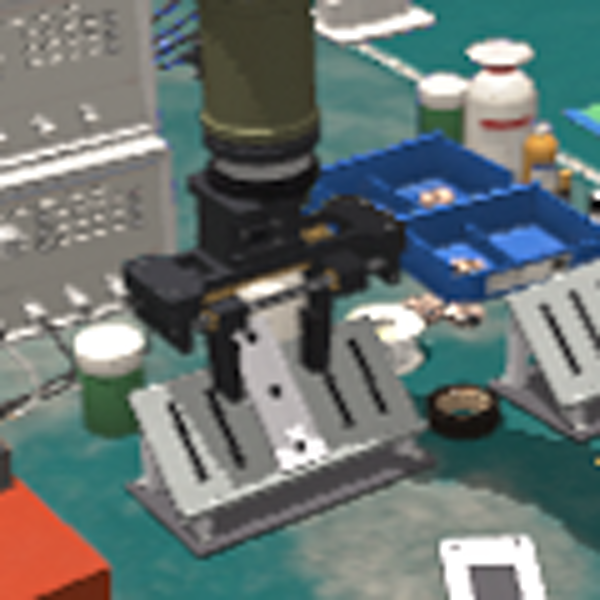

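```bash
python3 -m inch '0 -15 0 0; 0 -45 0 0; 0 -80 0 0; 0 -105 0 0; 0 -105 0 0; 0 -105 0 0'; python3 go.py 0.428 0.350 0.19 92
```

```text
clock: 14.65
tool_pos: [0.6341, 0.0737, 0.1927]
eef_rot: [0.513, -0.487, 0.487, -0.512]
contact_force: [-0.4, 0.6, -2.3]
opening: 0.4
clock 14.7 pos [0.6341 0.0737 0.1927] jaw yaw -87.1 down [-0.001 -0.001 -1.   ] open 0.400 F [-0.4  0.6 -2.3] q6 -1.71
shift mm [-286.5    2.6 -191.7] spin deg 0.9 (or -179.1)
```

```bash
python3 -m inch '-30 0 -20 0; -66 0 -44 0; -102 0 -68 1; -140 0 -92 1; -175 0 -116 1; -212 0 -141 1; -248 0 -166 1; -286 0 -191 1; -286 0 -191 1; -286 0 -191 1'; python3 go.py 0.428 0.350 0.075 92
```

```text
clock: 15.65
tool_pos: [0.4273, 0.3502, 0.1911]
eef_rot: [0.511, -0.491, 0.491, -0.508]
contact_force: [0.8, 0.8, -0.8]
opening: 0.397
clock 15.7 pos [0.4273 0.3502 0.1911] jaw yaw -87.9 down [-0.003 -0.003 -1.   ] open 0.397 F [ 0.8  0.8 -0.8] q6 -2.23
shift mm [-1.000e-01  1.161e+02  1.000e+00] spin deg 0.1 (or -179.9)
```

```bash
python3 -m inch '0 40 1 0; 0 80 1 0; 0 105 1 0; 0 116 1 0; 0 116 1 0; 0 116 1 0'; python3 -m inch '0 6 0 0; 0 12 0 0; 0 18 0 0; 0 23 0 0; 0 28 0 0; 0 33 0 0; 0 38 0 0; 0 43 0 0; 0 48 0 0; 0 52 0 0' - 8; python3 go.py 0.428 0.350 0.019 92;  python3 - <<'E'
from h import *
d=cam('scene'); crop(d,'pics/s8.png',170,310,190,330,4)
E
```

```text
clock: 16.25
tool_pos: [0.4312, 0.3495, 0.0772]
eef_rot: [-0.508, 0.491, -0.492, 0.508]
contact_force: [-1.2, -0.4, -0.9]
opening: 0.399
clock: 17.25
tool_pos: [0.4297, 0.3498, 0.024]
eef_rot: [0.509, -0.491, 0.491, -0.508]
contact_force: [1.8, 0.4, -0.3]
opening: 0.404
clock 17.2 pos [0.4297 0.3498 0.024 ] jaw yaw -88.0 down [-0.001 -0.001 -1.   ] open 0.404 F [ 1.8  0.4 -0.3] q6 -2.22
shift mm [-0.2  5.  -1.7] spin deg -0.0 (or 180.0)
```

View pics/s8.png

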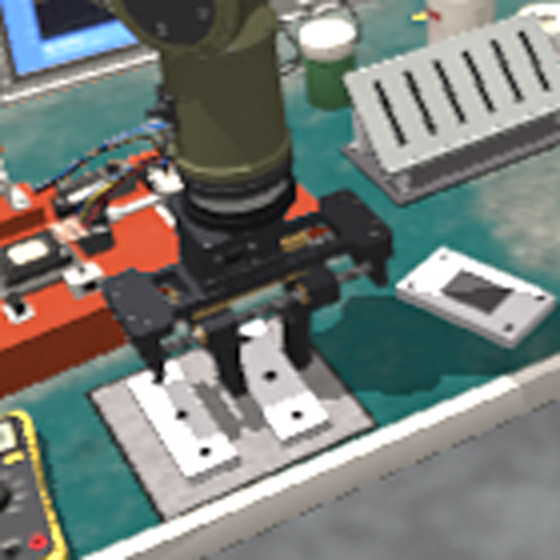

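```bash
python3 -m inch '0 3 0 0; 0 6 0 0; 0 6 0 0; 0 6 0 0'; python3 -m inch '0 0 0 0; 0 0 0 0; 0 0 0 0;0 -20 0 0; 0 -60 0 0; 0 -100 0 0; 0 -140 0 0; 0 -160 0 0; 0 -160 0 0' 0.1;  python3 - <<'E'
from h import *
d=cam('scene'); crop(d,'pics/s9.png',170,310,190,330,4)
d=cam('top'); crop(d,'pics/t9.png',140,280,190,330,4)
E
```

```text
clock: 17.7
tool_pos: [0.4299, 0.35, 0.0186]
eef_rot: [0.509, -0.491, 0.491, -0.508]
contact_force: [0.3, 0.1, -0.8]
opening: 0.408
clock: 18.6
tool_pos: [0.4316, 0.3513, 0.1818]
eef_rot: [-0.506, 0.491, -0.492, 0.511]
contact_force: [0.1, 0.7, 0.1]
opening: 0.554
```

View pics/s9.png

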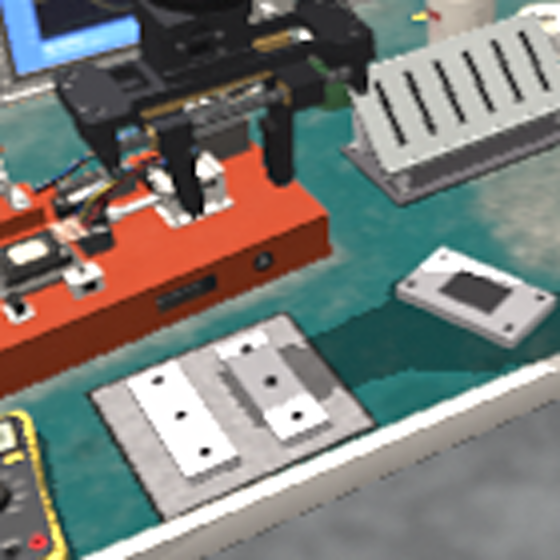

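```bash
python3 racks.py 2>&1 | grep -v bar ; python3 see.py
```

```text
h.py:43: RuntimeWarning: invalid value encountered in scalar divide
  return o.x,o.fun/len(masks)
left [0.6013 0.0703 0.0502] 2.877060915195036 0.5093189352773193
right [ 0.5804 -0.225   0.0933] 5.348055795774332 0.06916089919945456
[('scene', 0.68, [299.2, 187.1]), ('top', 0.15, [140.7, 334.8])] [('scene', 0.41, [174.0, 443.5], array([ 0.4542, -0.4222,  0.062 ])), ('scene', 0.31, [182.5, 325.9], array([ 0.6414, -0.0193,  0.062 ])), ('top', 0.52, [223.9, 453.7], array([ 0.4567, -0.4048,  0.062 ]))]
timer [ 0.5287 -0.4322 -0.2424] -13.88632869463397 0.5882143267466209
knob? [ 0.4549 -0.414   0.062 ]
plate ['top', 'scene'] [0.4359 0.1757 3.5656] yaw deg 204.29142933740775 cost 0.08262915119617958
plate ['top', 'scene'] [ 0.4346  0.0273 -0.4875] yaw deg -27.933283960088154 cost 0.08899606839777663
plate ['top', 'scene'] [ 0.4232 -0.2543 -0.5137] yaw deg -29.43570553526425 cost 0.08680065108737917
mat ['top'] [0.5546 0.353  1.657 ] yaw deg 94.93997657045671 cost 0.7985710912281687
```

Both bars lie flat and side by side on the mat (crop ≈(180,415) and (270,380)). Next I'll pick plate A at (0.436, 0.176).

```bash
python3 go.py 0.436 0.176 0.10 114.2
```

```text
clock 20.1 pos [0.4301 0.3501 0.1787] jaw yaw -88.0 down [ 0. -0. -1.] open 0.549 F [0.1 0.  0.9] q6 -2.23
shift mm [ 1.742e+02  7.870e+01 -1.000e-01] spin deg -22.2 (or 157.8)
```

```bash
python3 -m inch '40 0 0 -5; 85 0 0 -12; 130 10 0 -19; 165 40 0 -22.2; 174 79 0 -22.2; 174 79 0 -22.2; 174 79 0 -22.2; 174 79 0 -22.2' 0.7 30; python3 go.py 0.436 0.176 0.016 114.2
python3 - <<'E'
from h import *
d=cam('scene'); crop(d,'pics/s10.png',170,290,250,370,5)
d=cam('top'); crop(d,'pics/t10.png',140,280,190,330,4)
E
```

```text
clock: 20.9
tool_pos: [0.437, 0.1782, 0.1011]
eef_rot: [-0.593, 0.383, -0.384, 0.595]
contact_force: [0.6, 0.9, 0.6]
opening: 0.848
clock 20.9 pos [0.437  0.1782 0.1011] jaw yaw -65.7 down [ 0.003  0.002 -1.   ] open 0.848 F [0.6 0.9 0.6] q6 -1.77
shift mm [ 1.7 85.1 -2.1] spin deg 0.1 (or -179.9)
```

View pics/s10.png

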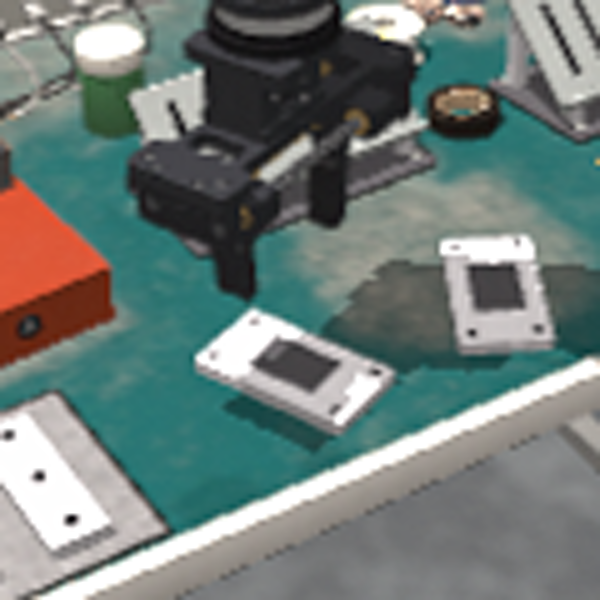

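```bash
python3 -m inch '2 30 -2 0; 2 60 -2 0; 2 78 -2 0; 2 85 -2 0; 2 85 -2 0; 2 85 -2 0'; python3 go.py 0.436 0.176 0.016 114.2; python3 -m inch '0 0 0 0; 0 0 0 0; 0 0 0 0; 0 0 0 0; 0 0 0 0; 0 0 0 0' -1 30;python3 -m inch '0 -10 0 0; 0 -30 0 0; 0 -70 0 0; 0 -110 0 0; 0 -150 0 0; 0 -150 0 0'; python3 go.py 0.638 0.1237 0.16 92.5
python3 - <<'E'
from h import *
d=cam('scene'); crop(d,'pics/s11.png',150,270,250,370,5)
E
```

```text
clock: 21.6
tool_pos: [0.437, 0.1753, 0.0163]
eef_rot: [-0.594, 0.384, -0.384, 0.594]
contact_force: [-0.2, 0.0, 0.5]
opening: 0.851
clock 21.6 pos [0.437  0.1753 0.0163] jaw yaw -65.8 down [ 0.  0. -1.] open 0.851 F [-0.2  0.   0.5] q6 -2.07
shift mm [-1.1  0.3 -0.6] spin deg 0.0 (or -180.0)
clock: 22.2
tool_pos: [0.4367, 0.175, 0.0163]
eef_rot: [-0.593, 0.384, -0.384, 0.594]
contact_force: [0.6, 1.4, 6.5]
opening: 0.671
clock: 22.8
tool_pos: [0.4385, 0.1747, 0.17]
eef_rot: [-0.592, 0.384, -0.386, 0.595]
contact_force: [0.3, 0.2, -2.0]
opening: 0.67
clock 22.8 pos [0.4385 0.1747 0.17  ] jaw yaw -65.9 down [ 0.005  0.003 -1.   ] open 0.670 F [ 0.3  0.2 -2. ] q6 -2.00
shift mm [128.   10.9 161.2] spin deg 21.6 (or -158.4)
```

View pics/s11.png

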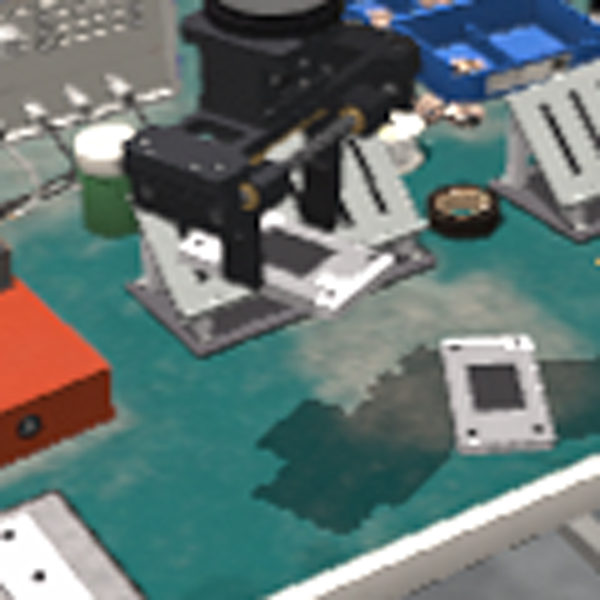

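```bash
python3 -m inch '25 2 32 3; 50 5 64 8; 76 8 96 13; 102 11 128 18; 128 11 161 21.6; 128 11 161 21.6; 128 11 161 21.6; 128 11 161 21.6; 128 11 161 21.6'; python3 go.py 0.638 0.1237 0.115 92.5
python3 - <<'E'
from h import *
d=cam('scene'); crop(d,'pics/s12.png',110,230,240,360,5)
E
```

```text
clock: 23.75
tool_pos: [0.6339, 0.1239, 0.1535]
eef_rot: [0.513, -0.489, 0.487, -0.51]
contact_force: [0.5, 0.6, -2.7]
opening: 0.671
clock 23.8 pos [0.6339 0.1239 0.1535] jaw yaw -87.3 down [-0.005 -0.001 -1.   ] open 0.671 F [ 0.5  0.6 -2.7] q6 -1.99
shift mm [ 0.4 38.5  4.3] spin deg 0.2 (or -179.8)
```

View pics/s12.png

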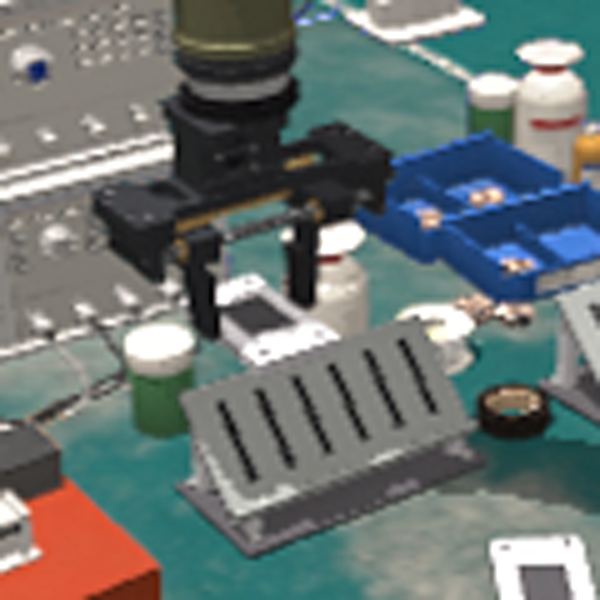

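```bash
python3 -m inch '0 20 4 0; 0 38 4 0; 0 42 4 0; 0 46 4 0; 0 50 4 0; 0 50 4 0' - 15; python3 go.py 0.638 0.1237 0.093 92.5
python3 - <<'E'
from h import *
d=cam('scene'); crop(d,'pics/s13.png',110,230,240,360,5)
E
```

```text
clock: 24.4
tool_pos: [0.6379, 0.1234, 0.1048]
eef_rot: [0.513, -0.489, 0.488, -0.51]
contact_force: [-3.7, -0.5, 1.2]
opening: 0.676
clock 24.4 pos [0.6379 0.1234 0.1048] jaw yaw -87.4 down [-0.005 -0.001 -1.   ] open 0.676 F [-3.7 -0.5  1.2] q6 -2.00
shift mm [-0.3 11.8  0.1] spin deg 0.1 (or -179.9)
```

View pics/s13.png

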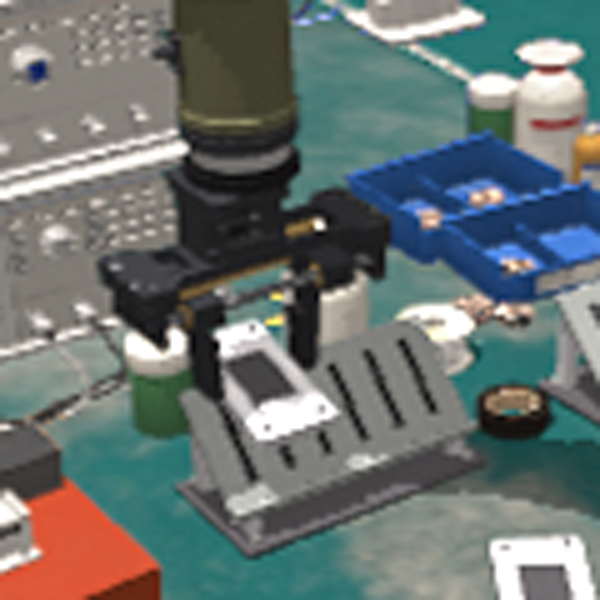

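```bash
python3 -m inch '0 3 0 0; 0 6 0 0; 0 9 0 0; 0 9 0 0; 0 9 0 0'; python3 go.py 0.638 0.1237 0.093 92.5
python3 - <<'E'
from h import *
d=cam('scene'); crop(d,'pics/s14.png',130,220,250,340,6)
E
```

```text
clock: 24.95
tool_pos: [0.6397, 0.1235, 0.0955]
eef_rot: [0.512, -0.489, 0.488, -0.511]
contact_force: [-4.6, -0.1, 2.4]
opening: 0.677
clock 24.9 pos [0.6397 0.1235 0.0955] jaw yaw -87.4 down [-0.002 -0.001 -1.   ] open 0.677 F [-4.6 -0.1  2.4] q6 -2.01
shift mm [-0.3  2.5 -1.7] spin deg 0.1 (or -179.9)
```

View pics/s14.png

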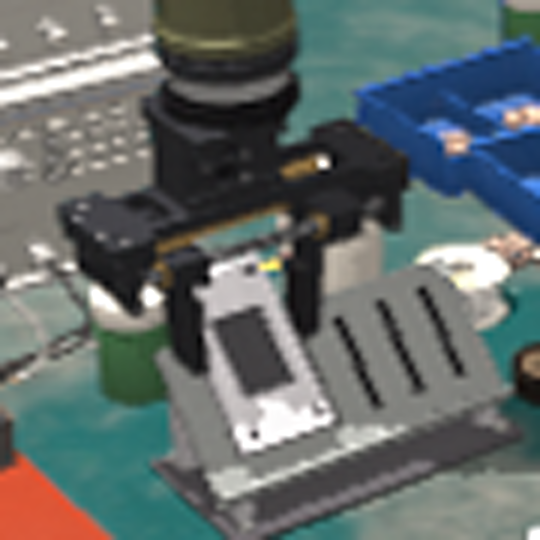

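```bash
python3 -m inch '0 2 -1 0; 0 4 -3 0; 0 6 -5 0; 0 8 -7 0; 0 8 -7 0; 0 8 -7 0'; python3 go.py 0.634 0.1237 0.087 92.5
python3 - <<'E'
from h import *
d=cam('scene'); crop(d,'pics/s15.png',130,220,250,340,6)
E
```

```text
clock: 25.6
tool_pos: [0.6349, 0.1236, 0.0896]
eef_rot: [-0.51, 0.488, -0.489, 0.512]
contact_force: [-4.2, 0.0, 13.5]
opening: 0.676
clock 25.6 pos [0.6349 0.1236 0.0896] jaw yaw -87.4 down [ 0.003  0.001 -1.   ] open 0.676 F [-4.2  0.  13.5] q6 -2.01
shift mm [-0.1  2.6 -0.9] spin deg 0.1 (or -179.9)
```

View pics/s15.png

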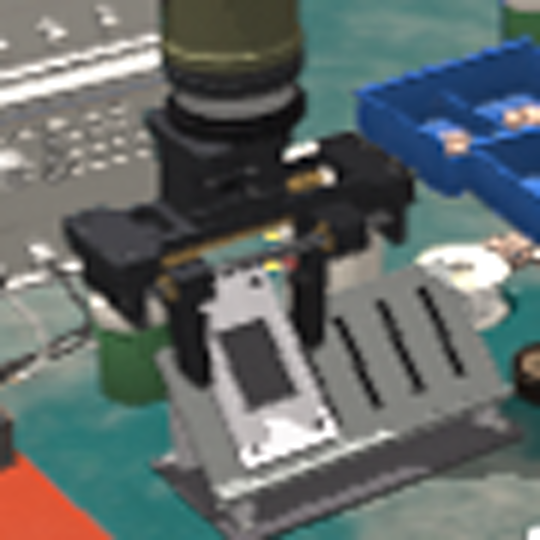

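```bash
python3 -m inch '0 1 -2 0; 0 2 -4 0; 0 2 -6 0; 0 2 -6 0; 0 2 -6 0'; python3 go.py 0.634 0.1237 0.087 92.5
python3 - <<'E'
from h import *
d=cam('scene'); crop(d,'pics/s16.png',130,220,250,340,6)
E
```

```text
clock: 26.15
tool_pos: [0.6291, 0.123, 0.086]
eef_rot: [-0.51, 0.488, -0.489, 0.512]
contact_force: [5.2, 0.7, 1.6]
opening: 0.678
clock 26.1 pos [0.6291 0.123  0.086 ] jaw yaw -87.4 down [ 0.003  0.    -1.   ] open 0.678 F [5.2 0.7 1.6] q6 -2.02
shift mm [-0.4 -1.   5. ] spin deg 0.1 (or -179.9)
```

View pics/s16.png

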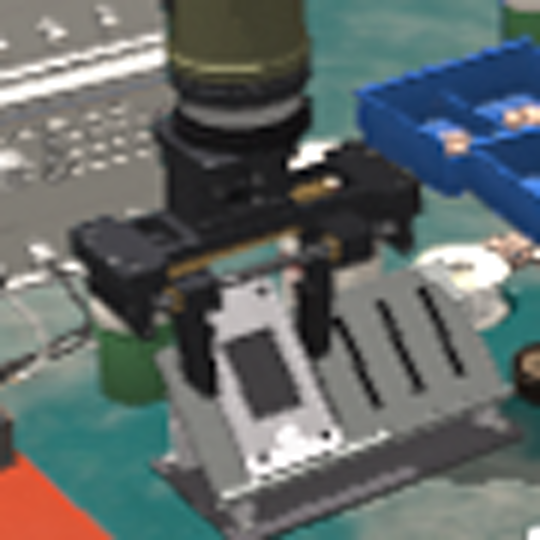

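```bash
python3 -m inch '0 0 0 0; 0 0 0 0; 0 0 0 0; 0 0 0 0' 0.7; python3 -m inch '0 -20 0 0; 0 -60 0 0; 0 -110 0 0; 0 -130 0 0; 0 -130 0 0'
python3 - <<'E'
from h import *
d=cam('scene'); crop(d,'pics/s17.png',130,220,250,340,6)
d=cam('top'); crop(d,'pics/t17.png',140,240,270,390,5)
E
```

```text
clock: 26.6
tool_pos: [0.6257, 0.1226, 0.0847]
eef_rot: [0.512, -0.489, 0.488, -0.51]
contact_force: [0.5, -0.5, 0.3]
opening: 0.849
clock: 27.1
tool_pos: [0.6287, 0.1235, 0.2189]
eef_rot: [-0.51, 0.488, -0.49, 0.512]
contact_force: [-0.5, -0.3, 0.0]
opening: 0.847
```

View pics/s17.png

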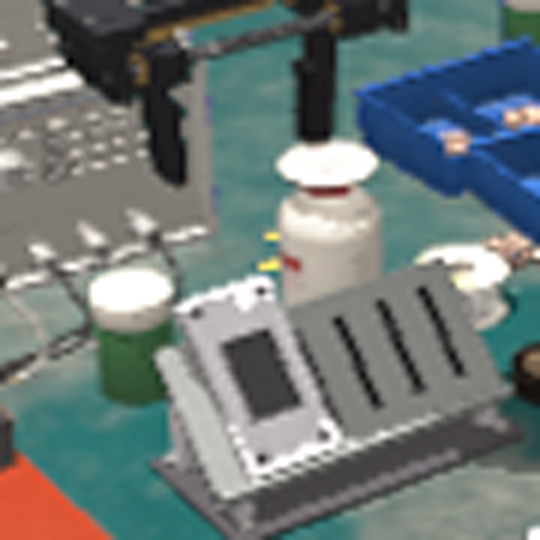

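View pics/t17.png

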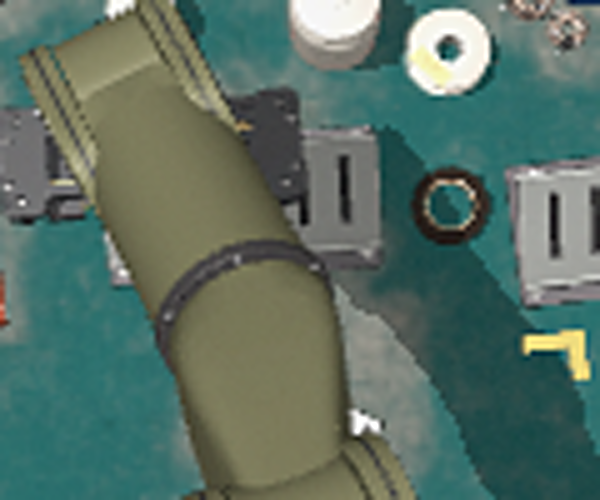

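```bash
python3 go.py 0.434 0.027 0.12 62.4
```

```text
clock 27.2 pos [0.6262 0.1226 0.2148] jaw yaw -87.4 down [-0.003 -0.001 -1.   ] open 0.849 F [-1.   0.9 -0.9] q6 -1.97
shift mm [  86.8   95.5 -196. ] spin deg 30.2 (or -149.8)
```

```bash
python3 -m inch '15 0 -35 5; 30 0 -70 12; 45 0 -105 20; 60 0 -140 27; 75 25 -175 30; 87 60 -196 30; 87 95 -196 30; 87 95 -196 30; 87 95 -196 30' 0.7 30
cat > leaf.py <<'E'
# fit plates leaning on ledges
from h import *
import json,sys
np.set_printoptions(precision=4,suppress=True)
K=json.load(open('rk.json'))
cams=sys.argv[1:] or ['scene','top']
ds={n:cam(n) for n in cams}
TT={n:r.trace(n,'plate') for n in cams}
for side in K:
    R,t=ledgeT(K[side])
    for n in cams:
        for u in TT[n]:
            c,v=ray(ds[n],u['centre']); k=((t+R[:,2]*.012-c)@R[:,2])/(v@R[:,2]); L=R.T@(c+k*v-t)
            if u['p']>.3 and .02<L[0]<.1 and abs(L[1])<.13:
                B=box(.11,.06,.012)
                def bm(x): 
                    Rz=Ro.from_euler('z',x[2]).as_matrix(); return (B@Rz.T+[x[0],x[1],0])@R.T+t
                x,f=fit(ds,{n:u['region']},bm,[.055,L[1],0],[.01,.02,.1]); print(side,n,'p',u['p'],'s,y,yaw',x[:2],np.degrees(x[2]),'cost',round(f,3))
E
echo '{"left":[0.600,0.072,0.0436],"right":[0.5803,-0.225,0.0930]}' > rk.json; python3 go.py 0.434 0.027 0.016 62.4; python3 leaf.py; python3 see.py;  python3 - <<'E'
from h import *
d=cam('scene'); crop(d,'pics/s18.png',130,250,270,390,5)
d=cam('top'); crop(d,'pics/t18.png',120,240,270,390,5)
E
```

```text
clock: 28.1
tool_pos: [0.4341, 0.0272, 0.12]
eef_rot: [-0.369, 0.605, -0.604, 0.366]
contact_force: [0.0, -0.2, -0.5]
opening: 0.849
clock 28.1 pos [0.4341 0.0272 0.12  ] jaw yaw -117.4 down [-0.005 -0.001 -1.   ] open 0.849 F [ 0.  -0.2 -0.5] q6 -2.36
shift mm [ -0.2 104.    0.4] spin deg 0.2 (or -179.8)
left scene p 0.87 s,y,yaw [0.0554 0.0493] 2.968133318966264 cost 0.073
left top p 0.92 s,y,yaw [0.0544 0.0499] 0.1102638629372131 cost 0.085
plate ['top', 'scene'] [ 0.4241 -0.2555 -0.5015] yaw deg -28.736048747359394 cost 0.13191914080226425
plate ['top'] [0.6425 0.1262 0.0944] yaw deg 5.40948762365698 cost 0.1671642102576678
mat ['top'] [ 0.5212 -0.4482  0.4519] yaw deg 25.894454813694832 cost 0.47062969870822813
mat ['top', 'scene'] [0.4279 0.3817 0.0518] yaw deg 2.9668391674045345 cost 0.39387017764959587
```

View pics/s18.png

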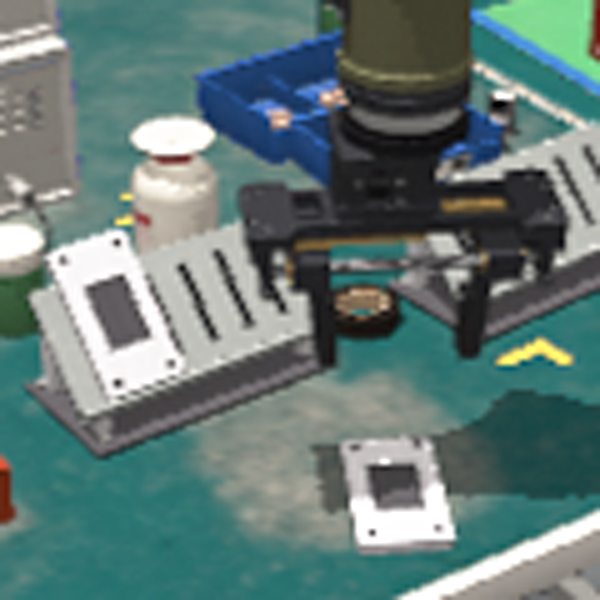

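View pics/t18.png

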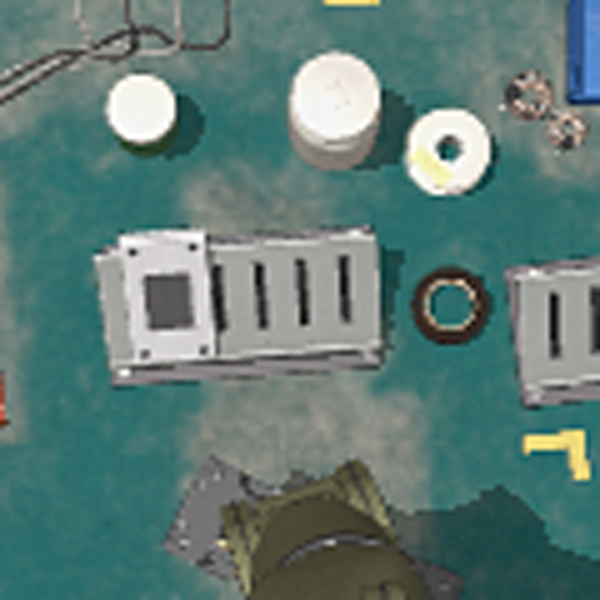

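Run:
```python
from h import *
d=cam('scene')
for u in r.trace('scene','plate'):
    print(u['p'],u['centre'],u['region'].sum())
    if abs(u['centre'][1]-348)<8 and u['region'].sum()>200:
        for y0 in (-.3,-.7): 
            x,f=fit({'scene':d},{'scene':u['region']},flat(.11,.06,.012),[.434,.027,y0],[.01,.01,.2]); print(x,np.degrees(x[2]),f)
```

```text
0.95 [189.9, 293.3] 515
0.89 [228.0, 346.7] 429
[ 0.43419137  0.0279693  -0.50264187] -28.799258008839665 0.08614218934172446
[ 0.43422836  0.02791633 -0.50406989] -28.88107730837153 0.08653368113513693
0.8 [202.3, 414.8] 355
```

```bash
python3 -m inch '0 35 0 1; 0 70 0 1; 0 95 0 1; 0 104 0 1; 0 104 0 1; 0 104 0 1'; python3 go.py 0.434 0.027 0.016 62.4; python3 -m inch '0 0 0 0; 0 0 0 0; 0 0 0 0; 0 0 0 0; 0 0 0 0; 0 0 0 0' -1 30;python3 -m inch '0 -10 0 0; 0 -30 0 0; 0 -70 0 0; 0 -110 0 0; 0 -145 0 0; 0 -145 0 0; 0 -145 0 0'; python3 go.py 0.6425 0.0238 0.16 92.5
python3 - <<'E'
from h import *
d=cam('scene'); crop(d,'pics/s19.png',130,250,290,410,5)
E
```

```text
clock: 29.8
tool_pos: [0.4465, 0.0275, 0.0266]
eef_rot: [-0.368, 0.612, -0.604, 0.353]
contact_force: [-0.2, 0.5, 0.5]
opening: 0.848
clock 29.8 pos [0.4465 0.0275 0.0266] jaw yaw -118.6 down [-0.023 -0.002 -1.   ] open 0.848 F [-0.2  0.5  0.5] q6 -2.65
shift mm [  6.3  10.9 -10.5] spin deg -1.0 (or 179.0)
clock: 30.4
tool_pos: [0.4465, 0.0275, 0.026]
eef_rot: [-0.37, 0.611, -0.604, 0.354]
contact_force: [-0.3, 0.6, -0.4]
opening: 0.328
clock: 31.1
tool_pos: [0.4502, 0.0275, 0.1719]
eef_rot: [-0.369, 0.611, -0.604, 0.355]
contact_force: [-0.4, 0.1, -0.5]
opening: 0.009
clock 31.1 pos [0.4502 0.0275 0.1719] jaw yaw -118.4 down [-0.022 -0.002 -1.   ] open 0.009 F [-0.4  0.1 -0.5] q6 -2.59
shift mm [-88.4   7.7 171. ] spin deg -30.9 (or 149.1)
```

View pics/s19.png

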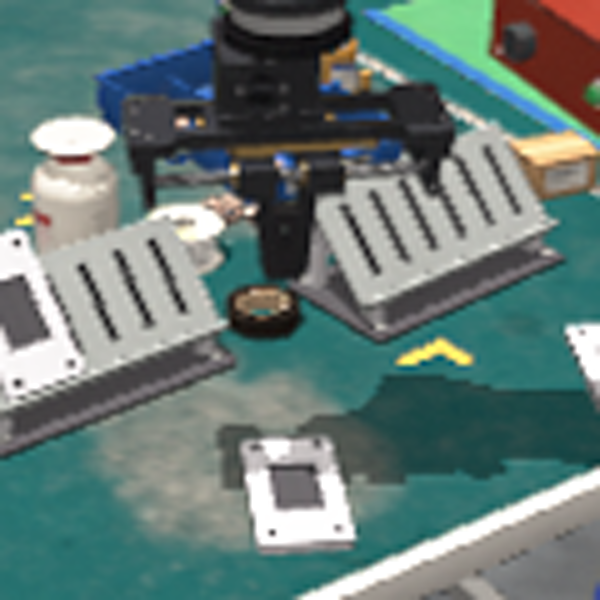

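```bash
python3 -m inch '0 0 0 -8; 0 0 0 -16; 0 0 0 -24; 0 0 0 -32; 0 0 0 -40; 0 0 0 -48; 0 0 0 -56; 0 0 0 -64; 0 0 0 -72; 0 0 0 -80' 0.7; python3 -m inch '0 0 0 -8; 0 0 0 -16; 0 0 0 -24; 0 0 0 -32; 0 0 0 -40; 0 0 0 -48; 0 0 0 -56; 0 0 0 -64; 0 0 0 -72; 0 0 0 -80';python3 -m inch '0 0 0 -8; 0 0 0 -16; 0 0 0 -20; 0 0 0 -20; 0 0 0 -20; 0 0 0 -20'; python3 go.py 0.434 0.0275 0.05 61.7
```

```text
clock: 32.15
tool_pos: [0.4488, 0.0277, 0.1694]
eef_rot: [0.672, -0.24, 0.222, -0.664]
contact_force: [0.6, 0.2, -0.2]
opening: 0.848
clock: 33.15
tool_pos: [0.4488, 0.0277, 0.1694]
eef_rot: [-0.657, -0.244, 0.262, 0.663]
contact_force: [-0.3, -0.9, -0.5]
opening: 0.85
clock: 33.75
tool_pos: [0.4497, 0.0278, 0.1704]
eef_rot: [-0.604, -0.354, 0.37, 0.611]
contact_force: [0.8, -0.5, -0.8]
opening: 0.853
clock 33.8 pos [0.4497 0.0278 0.1704] jaw yaw 61.5 down [-0.025 -0.002 -1.   ] open 0.853 F [ 0.8 -0.5 -0.8] q6 -0.16
shift mm [ -6.1 120.8  11.1] spin deg -0.2 (or 179.8)
```

```bash
python3 -m inch '-3 35 5 0; -6 70 11 0; -6 105 11 0; -6 115 11 0; -6 115 11 0; -6 115 11 0'; python3 go.py 0.434 0.0275 0.016 61.7
```

```text
clock: 34.35
tool_pos: [0.4349, 0.0279, 0.0565]
eef_rot: [-0.604, -0.354, 0.369, 0.611]
contact_force: [0.2, -0.3, -0.1]
opening: 0.85
clock 34.4 pos [0.4349 0.0279 0.0565] jaw yaw 61.6 down [-0.024 -0.002 -1.   ] open 0.850 F [ 0.2 -0.3 -0.1] q6 -0.49
shift mm [-0.2 40.5 -0.2] spin deg -0.1 (or 179.9)
```

```bash
python3 -m inch '0 20 0 0; 0 35 0 0; 0 40 0 0; 0 40 0 0; 0 40 0 0'; python3 go.py 0.434 0.0275 0.016 61.7; python3 -m inch '0 0 0 0; 0 0 0 0; 0 0 0 0; 0 0 0 0; 0 0 0 0; 0 0 0 0' -1 30;python3 -m inch '0 -10 0 0; 0 -30 0 0; 0 -70 0 0; 0 -110 0 0; 0 -145 0 0; 0 -145 0 0; 0 -145 0 0'; python3 go.py 0.6425 0.0238 0.16 92.5
python3 - <<'E'
from h import *
d=cam('scene'); crop(d,'pics/s20.png',130,250,290,410,5)
E
```

```text
clock: 34.85
tool_pos: [0.4342, 0.0277, 0.0171]
eef_rot: [-0.604, -0.355, 0.369, 0.611]
contact_force: [0.5, 0.9, -1.3]
opening: 0.852
clock 34.9 pos [0.4342 0.0277 0.0171] jaw yaw 61.6 down [-0.023 -0.002 -1.   ] open 0.852 F [ 0.5  0.9 -1.3] q6 -0.59
shift mm [-0.3  1.1  0.1] spin deg -0.1 (or 179.9)
clock: 35.45
tool_pos: [0.4338, 0.027, 0.0167]
eef_rot: [-0.604, -0.354, 0.37, 0.611]
contact_force: [-0.2, -2.9, 6.3]
opening: 0.675
clock: 36.15
tool_pos: [0.4373, 0.0273, 0.1612]
eef_rot: [-0.604, -0.354, 0.369, 0.611]
contact_force: [-0.3, -0.1, -2.5]
opening: 0.671
clock 36.1 pos [0.4373 0.0273 0.1612] jaw yaw 61.6 down [-0.023 -0.003 -1.   ] open 0.671 F [-0.3 -0.1 -2.5] q6 -0.19
shift mm [  94.6   -3.6 -182.1] spin deg -30.9 (or 149.1)
```

View pics/s20.png

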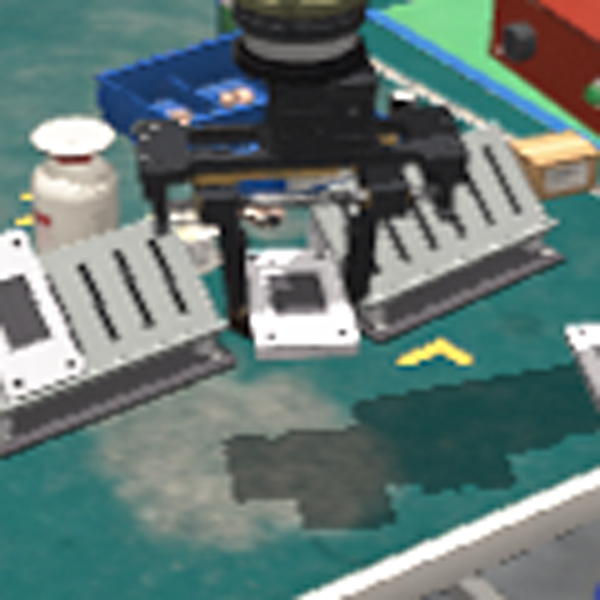

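```bash
python3 -m inch '12 -3 -22 -3; 24 -3 -45 -8; 38 -3 -72 -14; 52 -3 -100 -20; 66 -3 -127 -26; 80 -3 -152 -31; 80 -3 -152 -31; 80 -3 -152 -31'
python3 - <<'E'
from h import *
ds={n:cam(n) for n in ['scene','top']}
pr=[]
for n in ds:
    for k in ('solvent',):
        for o in r.tip_of(n,k): print(n,k,o['p'],o['centre'],plane(ds[n],o['centre'],0))
        for o in r.trace(n,k): print(n,'tr',o['p'],o['centre'],plane(ds[n],o['centre'],.11))
crop(ds['scene'],'pics/s21.png',100,220,270,390,5)
E
python3 go.py 0.6425 0.0238 0.115 92.5
```

```text
clock: 37.0
tool_pos: [0.6077, 0.0258, 0.1575]
eef_rot: [-0.482, -0.503, 0.518, 0.495]
contact_force: [-0.4, 0.2, -1.7]
opening: 0.672
scene solvent 0.49 [186.9, 302.9] [0.75217615 0.0173665  0.        ]
scene tr 0.5 [171.0, 299.0] [0.69298154 0.06146305 0.11      ]
top solvent 0.72 [142.5, 334.0] [0.77337581 0.00810298 0.        ]
top tr 0.56 [139.4, 335.3] [0.76264948 0.00519966 0.11      ]
clock 37.3 pos [0.6084 0.0256 0.16  ] jaw yaw 92.6 down [-0.024 -0.003 -1.   ] open 0.668 F [ 0.2 -0.4 -2.2] q6 0.65
shift mm [ -3.3  44.2 -35.1] spin deg 0.1 (or -179.9)
```

View pics/s21.png

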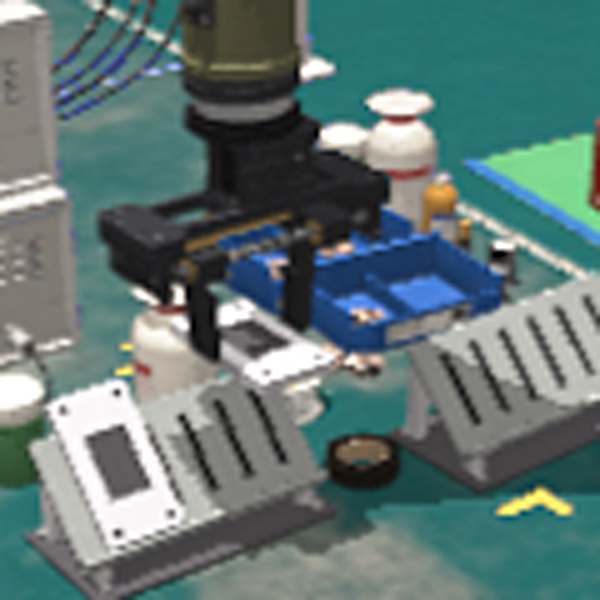

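```bash
python3 -m inch '-3 0 -20 0; -3 0 -35 0; -3 20 -35 0; -3 40 -35 0; -3 44 -35 0; -3 44 -35 0' - 15; python3 -m inch '0 4 0 0; 0 8 0 0; 0 12 0 0; 0 16 0 0; 0 19 0 0; 0 19 0 0'; python3 go.py 0.6425 0.0238 0.093 92.5
python3 - <<'E'
from h import *
d=cam('scene'); crop(d,'pics/s22.png',130,220,265,355,6)
E
```

```text
clock: 37.9
tool_pos: [0.6412, 0.0238, 0.1132]
eef_rot: [-0.482, -0.504, 0.519, 0.495]
contact_force: [0.1, 0.5, -2.4]
opening: 0.671
clock: 38.5
tool_pos: [0.6426, 0.0249, 0.096]
eef_rot: [-0.483, -0.505, 0.517, 0.494]
contact_force: [-2.9, 1.4, 0.3]
opening: 0.679
clock 38.5 pos [0.6426 0.0249 0.096 ] jaw yaw 92.6 down [-0.024 -0.001 -1.   ] open 0.679 F [-2.9  1.4  0.3] q6 0.67
shift mm [-1.1  3.   0. ] spin deg 0.1 (or -179.9)
```

View pics/s22.png

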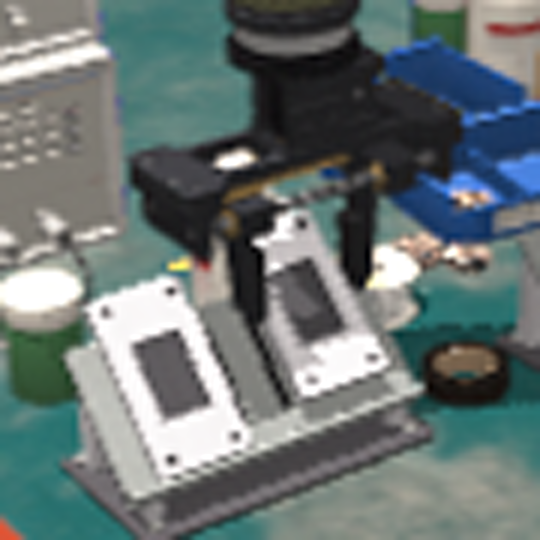

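Nearly flat. Now I'll slide it down the slope to the lip (tool z is world −x here).

```bash
python3 -m inch '0 3 1 0; 0 5 3 0; 0 7 5 0; 0 9 7 0; 0 10 9 0; 0 10 11 0; 0 10 12 0; 0 10 12 0; 0 10 12 0'; python3 go.py 0.634 0.0238 0.087 92.5
python3 - <<'E'
from h import *
d=cam('scene'); crop(d,'pics/s23.png',130,220,265,355,6)
E
```

```text
clock: 39.45
tool_pos: [0.6318, 0.0229, 0.087]
eef_rot: [-0.484, -0.505, 0.517, 0.494]
contact_force: [5.3, -0.9, 1.8]
opening: 0.675
clock 39.5 pos [0.6318 0.0229 0.087 ] jaw yaw 92.5 down [-0.021 -0.003 -1.   ] open 0.675 F [ 5.3 -0.9  1.8] q6 0.64
shift mm [ 0.8 -0.1 -2.2] spin deg 0.0 (or -180.0)
```

View pics/s23.png

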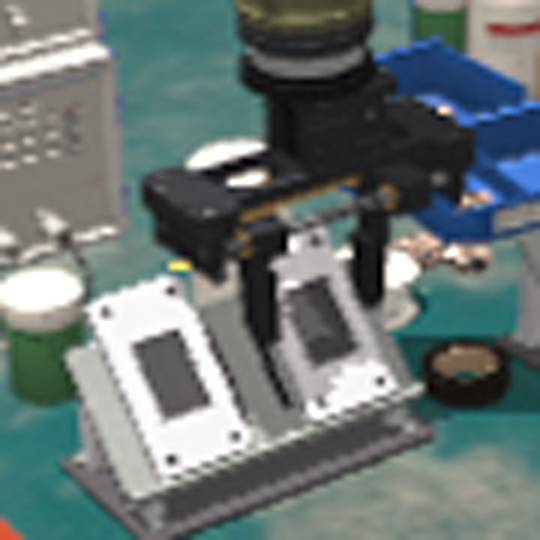

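```bash
python3 -m inch '0 0 0 0; 0 0 0 0; 0 0 0 0; 0 0 0 0' 0.65; python3 -m inch '0 -20 0 0; 0 -60 0 0; 0 -100 0 0; 0 -100 0 0; 0 -100 0 0'; python3 go.py 0.424 -0.2548 0.14 61.4
```

```text
clock: 39.9
tool_pos: [0.6297, 0.0238, 0.0862]
eef_rot: [-0.482, -0.505, 0.518, 0.494]
contact_force: [0.7, 0.4, -0.6]
opening: 0.826
clock: 40.4
tool_pos: [0.6333, 0.0243, 0.1888]
eef_rot: [-0.484, -0.506, 0.517, 0.494]
contact_force: [0.0, -0.6, -0.7]
opening: 0.824
clock 40.4 pos [0.6333 0.0243 0.1888] jaw yaw 92.6 down [-0.021 -0.002 -1.   ] open 0.824 F [ 0.  -0.6 -0.7] q6 0.72
shift mm [-269.3   53.7  220.6] spin deg 31.2 (or -148.8)
```

```bash
python3 -m inch '-25 0 20 0; -60 0 45 4; -95 5 70 10; -130 15 95 16; -165 25 120 22; -200 35 150 28; -235 45 180 31; -269 54 210 31; -269 54 220 31; -269 54 220 31' 0.7 30; python3 -m inch '0 0 0 0; 0 0 0 0'; python3 leaf.py; python3 see.py | grep plate
python3 - <<'E'
from h import *
d=cam('scene'); crop(d,'pics/s24.png',120,240,270,430,5)
E
python3 go.py 0.424 -0.2548 0.016 61.4
```

```text
clock: 41.4
tool_pos: [0.4212, -0.2557, 0.1372]
eef_rot: [-0.603, -0.353, 0.37, 0.612]
contact_force: [0.0, 1.0, 1.0]
opening: 0.848
clock: 41.6
tool_pos: [0.4255, -0.2534, 0.1385]
eef_rot: [-0.603, -0.356, 0.37, 0.611]
contact_force: [0.1, 0.6, -0.3]
opening: 0.854
left scene p 0.74 s,y,yaw [ 0.054  -0.0486] -0.40509196496459376 cost 0.075
left scene p 0.6 s,y,yaw [0.0546 0.051 ] 0.1595200624793775 cost 0.135
left top p 0.58 s,y,yaw [ 0.0543 -0.052 ] -1.4389803619566526 cost 0.073
left top p 0.57 s,y,yaw [0.0533 0.0483] -1.1515182619658124 cost 0.135
right top p 0.47 s,y,yaw [0.043  0.0051] -47.71847738240789 cost 0.692
plate ['top'] [0.6489 0.0217 0.0234] yaw deg 1.33877149655307 cost 0.180398050154414
plate ['top'] [0.6427 0.1254 0.0724] yaw deg 4.146812303980332 cost 0.18928518648279968
plate ['top', 'scene'] [ 0.4233 -0.2547 -0.5423] yaw deg -31.07402034622433 cost 0.3480015755077898
plate ['top'] [0.6486 0.0725 0.2483] yaw deg 14.225056440317296 cost 0.6947603078799437
clock 42.5 pos [ 0.4238 -0.2548  0.1381] jaw yaw 61.6 down [-0.024 -0.002 -1.   ] open 0.850 F [ 0.5 -0.6  0.1] q6 0.46
shift mm [  1.7 122.1  -2.6] spin deg 0.2 (or -179.8)
```

View pics/s24.png

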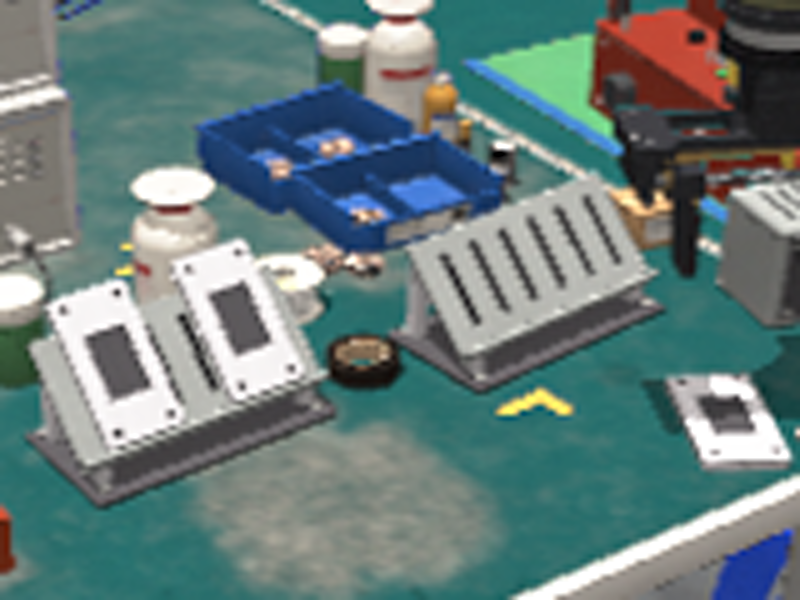

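Run:
```python
from h import *
d=cam('top')
for z in(0,.01):print(plane(d,(120+508/4,270+593/4),z))
for n in ['top']:
  for u in r.trace('top','cutters'): 
    ys,xs=np.nonzero(u['region']); i=xs.argmin(); print(u['p'],u['centre'],ys[i],xs[i],plane(d,(ys[i],xs[i]),.01))
crop(d,'pics/t24.png',190,260,380,480,7)
```

```text
[ 0.37797536 -0.28706634  0.        ]
[ 0.37814059 -0.28529657  0.01      ]
0.57 [250.3, 423.6] 246 419 [ 0.38166791 -0.28817377  0.01      ]
0.53 [174.6, 329.9] 167 323 [0.68105787 0.05159906 0.01      ]
```

View pics/t24.png

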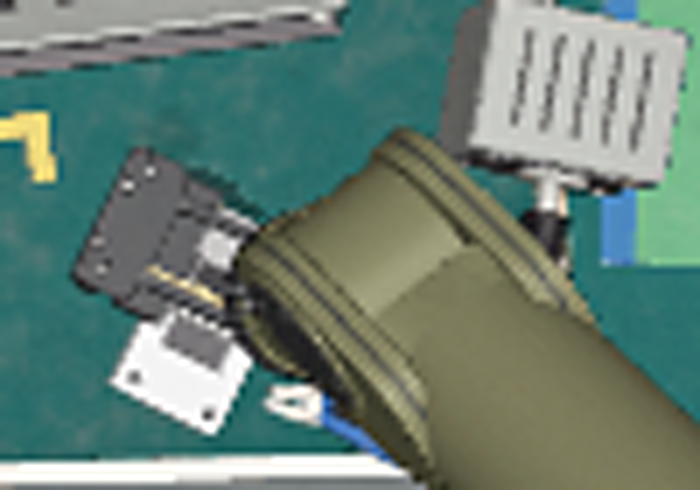

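```bash
python3 go.py 0.431 -0.2583 0.016 61.5; python3 -m inch '1 30 -9 0; 1 60 -11 0; 1 90 -11 0; 1 90 -11 0; 1 90 -11 0' 0.65; python3 go.py 0.431 -0.2583 0.016 61.5
```

```text
clock 42.6 pos [ 0.4238 -0.2548  0.1381] jaw yaw 61.6 down [-0.024 -0.002 -1.   ] open 0.846 F [ 0.6  1.1 -0.8] q6 0.46
shift mm [  2.  121.9 -10.4] spin deg 0.1 (or -179.9)
clock: 43.15
tool_pos: [0.4319, -0.259, 0.0482]
eef_rot: [-0.603, -0.354, 0.37, 0.611]
contact_force: [-0.1, -0.7, 0.9]
opening: 0.828
clock 43.1 pos [ 0.4319 -0.259   0.0482] jaw yaw 61.6 down [-0.024 -0.001 -1.   ] open 0.828 F [-0.1 -0.7  0.9] q6 0.32
shift mm [ 0.6 32.2  0.5] spin deg 0.1 (or -179.9)
```

```bash
python3 -m inch '0 15 0 0; 0 28 0 0; 0 32 0 0; 0 32 0 0; 0 32 0 0'; python3 go.py 0.431 -0.2583 0.016 61.5;  python3 - <<'E'
from h import *
d=cam('scene'); crop(d,'pics/s25.png',140,240,360,480,6)
E
```

```text
clock: 43.65
tool_pos: [0.4318, -0.2595, 0.0171]
eef_rot: [-0.604, -0.355, 0.369, 0.611]
contact_force: [0.4, 0.4, -0.3]
opening: 0.824
clock 43.6 pos [ 0.4318 -0.2595  0.0171] jaw yaw 61.6 down [-0.022 -0.002 -1.   ] open 0.824 F [ 0.4  0.4 -0.3] q6 0.26
shift mm [0.7 1.1 1.3] spin deg 0.1 (or -179.9)
```

View pics/s25.png

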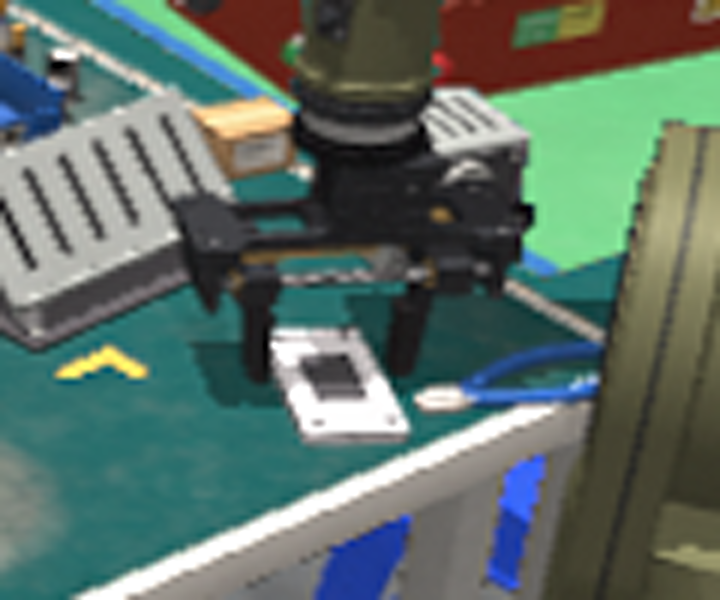

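```bash
python3 -m inch '0 0 0 0; 0 0 0 0; 0 0 0 0; 0 0 0 0; 0 0 0 0; 0 0 0 0' -1 30;python3 -m inch '0 -10 0 0; 0 -30 0 0; 0 -70 0 0; 0 -110 0 0; 0 -145 0 0; 0 -145 0 0; 0 -145 0 0'; python3 go.py 0.6246 -0.2209 0.16 95.3
python3 - <<'E'
from h import *
d=cam('scene'); crop(d,'pics/s26.png',110,230,350,470,5)
E
```

```text
clock: 44.3
tool_pos: [0.4314, -0.2595, 0.0163]
eef_rot: [-0.604, -0.354, 0.369, 0.611]
contact_force: [-1.0, -1.2, 5.4]
opening: 0.671
clock: 45.0
tool_pos: [0.4342, -0.2594, 0.1612]
eef_rot: [-0.604, -0.354, 0.37, 0.611]
contact_force: [-0.4, -0.8, -2.8]
opening: 0.668
clock 45.0 pos [ 0.4342 -0.2594  0.1612] jaw yaw 61.6 down [-0.024 -0.003 -1.   ] open 0.668 F [-0.4 -0.8 -2.8] q6 0.52
shift mm [ 124.5   -3.5 -149. ] spin deg -33.7 (or 146.3)
```

View pics/s26.png

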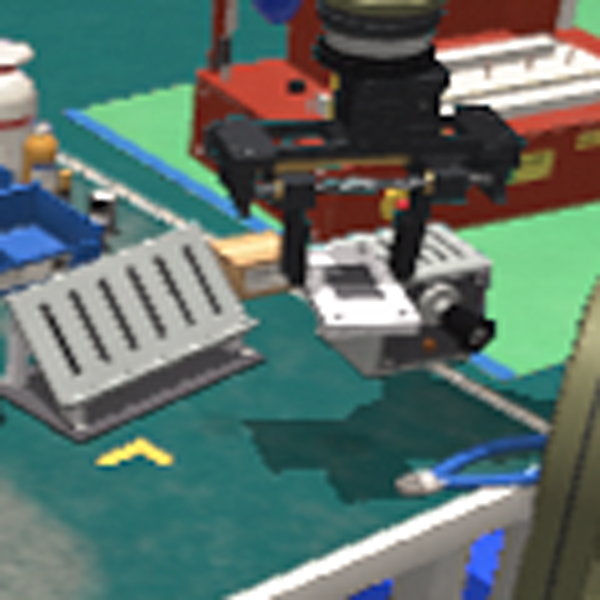

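```bash
python3 -m inch '24 -3 -28 -4; 48 -3 -57 -10; 72 -3 -86 -17; 97 -3 -116 -24; 112 -3 -134 -30; 124 -3 -149 -33.7; 124 -3 -149 -33.7; 124 -3 -149 -33.7; 124 -3 -149 -33.7'; python3 go.py 0.6246 -0.2209 0.115 95.3
python3 - <<'E'
from h import *
d=cam('scene'); crop(d,'pics/s27.png',110,230,330,450,5)
E
```

```text
clock: 45.95
tool_pos: [0.6231, -0.2216, 0.1581]
eef_rot: [-0.47, -0.515, 0.529, 0.483]
contact_force: [0.0, 0.3, -1.1]
opening: 0.675
clock 46.0 pos [ 0.6231 -0.2216  0.1581] jaw yaw 95.2 down [-0.027 -0.003 -1.   ] open 0.675 F [ 0.   0.3 -1.1] q6 1.17
shift mm [ 0.6 43.  -2.7] spin deg -0.1 (or 179.9)
```

View pics/s27.png

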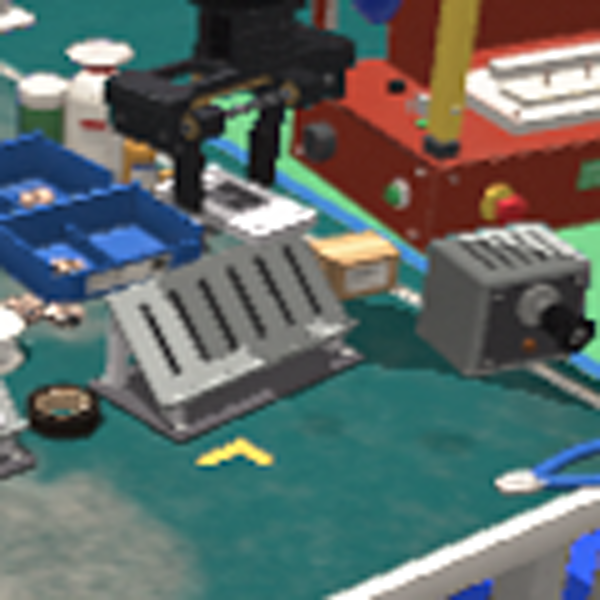

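```bash
python3 -m inch '0 20 -2 0; 0 40 -2 0; 0 44 -2 0; 0 48 -2 0; 0 52 -2 0; 0 56 -2 0; 0 59 -2 0; 0 59 -2 0' - 15; python3 go.py 0.6246 -0.2209 0.098 95.3
python3 - <<'E'
from h import *
d=cam('scene'); crop(d,'pics/s28.png',125,215,335,425,6)
E
```

```text
clock: 46.8
tool_pos: [0.6243, -0.221, 0.1008]
eef_rot: [-0.47, -0.516, 0.529, 0.482]
contact_force: [-5.0, 0.1, 4.2]
opening: 0.678
clock 46.8 pos [ 0.6243 -0.221   0.1008] jaw yaw 95.3 down [-0.026 -0.003 -1.   ] open 0.678 F [-5.   0.1  4.2] q6 1.13
shift mm [ 0.1  2.8 -0.3] spin deg -0.0 (or 180.0)
```

View pics/s28.png

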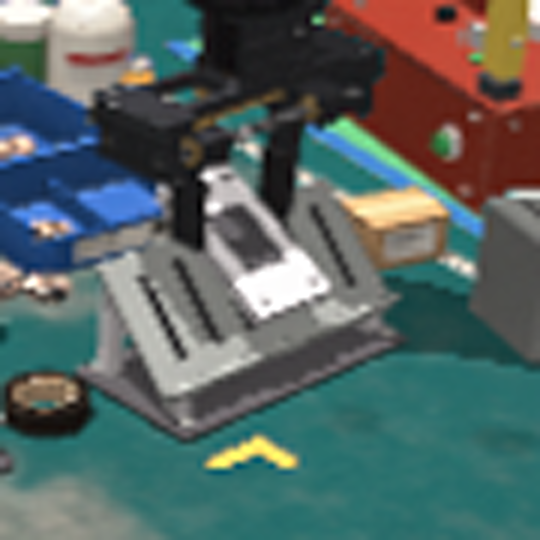

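```bash
python3 -m inch '0 2 0 0; 0 4 0 0; 0 6 1 0; 0 8 3 0; 0 9 4 0; 0 9 4 0'; python3 go.py 0.6204 -0.2209 0.089 95.3
python3 - <<'E'
from h import *
d=cam('scene'); crop(d,'pics/s29.png',125,215,335,425,6)
E
```

```text
clock: 47.45
tool_pos: [0.6225, -0.221, 0.0931]
eef_rot: [-0.472, -0.517, 0.528, 0.481]
contact_force: [-1.2, -0.5, 6.0]
opening: 0.68
clock 47.5 pos [ 0.6225 -0.221   0.0931] jaw yaw 95.3 down [-0.02  -0.002 -1.   ] open 0.680 F [-1.2 -0.5  6. ] q6 1.11
shift mm [0.3 4.2 2. ] spin deg -0.0 (or 180.0)
```

View pics/s29.png

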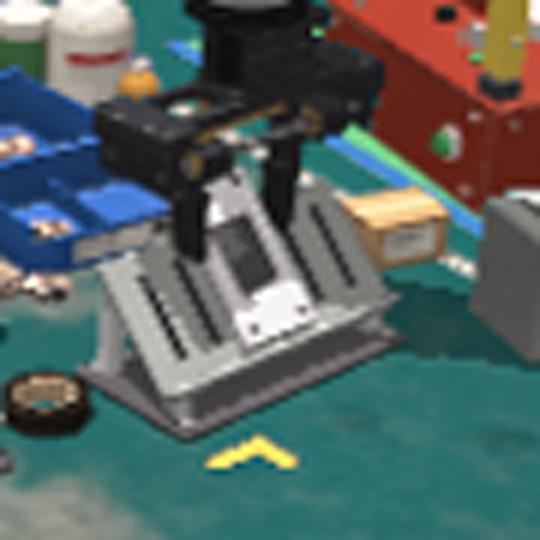

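```bash
python3 -m inch '0 1 2 0; 0 2 4 0; 0 3 6 0; 0 3 8 0; 0 3 8 0; 0 3 8 0'; python3 go.py 0.6204 -0.2209 0.089 95.3
python3 - <<'E'
from h import *
d=cam('scene'); crop(d,'pics/s30.png',125,215,335,425,6)
E
```

```text
clock: 48.1
tool_pos: [0.618, -0.2213, 0.0913]
eef_rot: [-0.473, -0.519, 0.526, 0.479]
contact_force: [7.1, 0.3, 6.9]
opening: 0.679
clock 48.1 pos [ 0.618  -0.2213  0.0913] jaw yaw 95.3 down [-0.012 -0.001 -1.   ] open 0.679 F [7.1 0.3 6.9] q6 1.10
shift mm [ 0.2  2.3 -2.5] spin deg -0.0 (or 180.0)
```

View pics/s30.png

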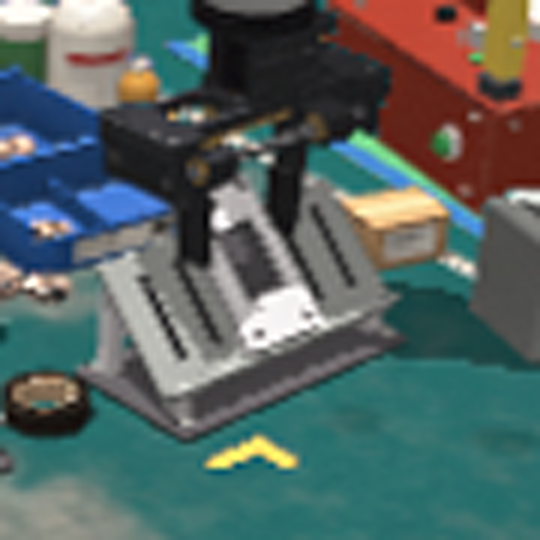

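```bash
python3 -m inch '0 0 0 0; 0 0 0 0; 0 0 0 0; 0 0 0 0' 0.65; python3 -m inch '0 -20 0 0; 0 -60 0 0; 0 -100 0 0; 0 -120 0 0; 0 -120 0 0; 0 -120 0 0'
python3 - <<'E'
from h import *
d=cam('scene'); crop(d,'pics/s31.png',125,215,335,425,6)
E
python3 leaf.py scene; python3 go.py 0.457 -0.413 0.16 76
```

```text
clock: 48.55
tool_pos: [0.6122, -0.2222, 0.0878]
eef_rot: [-0.47, -0.516, 0.529, 0.483]
contact_force: [-0.2, -0.2, 0.0]
opening: 0.827
clock: 49.15
tool_pos: [0.6154, -0.2221, 0.2082]
eef_rot: [-0.471, -0.516, 0.529, 0.482]
contact_force: [0.4, -0.7, 0.2]
opening: 0.824
left scene p 0.84 s,y,yaw [ 0.0544 -0.05  ] 3.3901391941629435 cost 0.127
left scene p 0.76 s,y,yaw [0.0536 0.0515] 0.3438939109106417 cost 0.071
right scene p 0.97 s,y,yaw [0.0507 0.002 ] 4.189008788908024 cost 0.151
clock 49.3 pos [ 0.6148 -0.2222  0.2066] jaw yaw 95.3 down [-0.027 -0.002 -1.   ] open 0.826 F [ 0.  -1.3  0.7] q6 1.20
shift mm [-175.5   51.2  173.4] spin deg 19.3 (or -160.7)
```

View pics/s31.png

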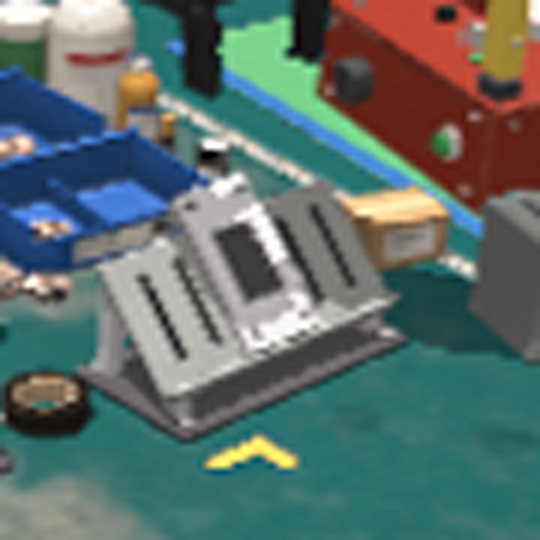

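```bash
python3 -m inch '-25 0 25 3; -50 0 50 8; -80 0 80 13; -110 0 105 19; -140 0 135 19; -175 0 173 19; -175 10 173 19; -175 10 173 19; -175 10 173 19'  ; python3 leaf.py
python3 - <<'E'
from h import *
d=cam('scene'); crop(d,'pics/s32.png',125,215,335,425,6)
d=cam('top'); crop(d,'pics/t32.png',140,220,280,440,5)
E
python3 go.py 0.457 -0.413 0.16 76
```

```text
clock: 50.2
tool_pos: [0.46, -0.4105, 0.202]
eef_rot: [-0.55, -0.43, 0.444, 0.561]
contact_force: [0.4, -0.3, -0.2]
opening: 0.825
left scene p 0.71 s,y,yaw [ 0.0548 -0.0503] 0.45878197360531975 cost 0.075
left scene p 0.68 s,y,yaw [0.0546 0.0507] -0.007999811921986878 cost 0.065
left top p 0.6 s,y,yaw [0.0553 0.0498] 0.042751928118818776 cost 0.068
left top p 0.58 s,y,yaw [ 0.056  -0.0515] -0.16081865914419205 cost 0.065
right top p 0.58 s,y,yaw [ 0.0543 -0.0014] 2.1360739006173355 cost 0.095
clock 50.5 pos [ 0.4603 -0.4111  0.2029] jaw yaw 76.4 down [-0.023 -0.002 -1.   ] open 0.821 F [0.6 0.4 0.3] q6 1.19
shift mm [-2.3 43.   1.8] spin deg 0.4 (or -179.6)
```

View pics/s32.png

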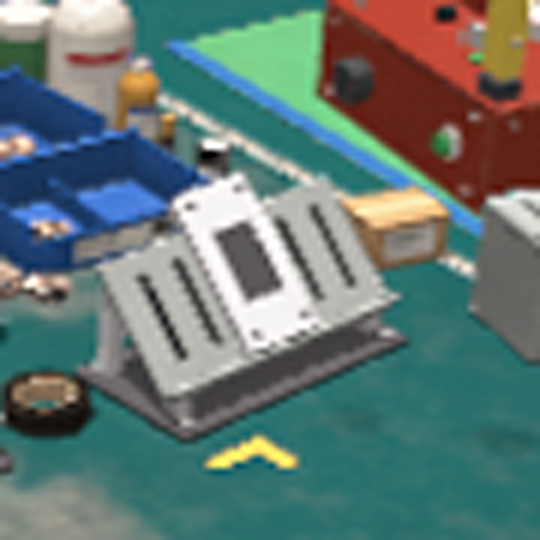

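View pics/t32.png

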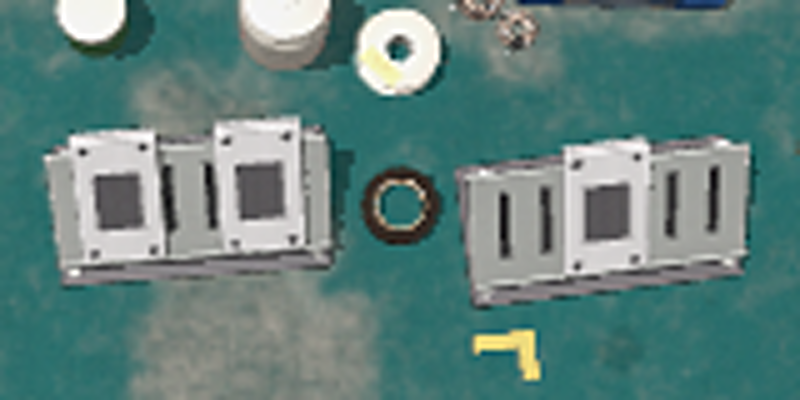

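```bash
cat > fit5.py <<'E'
from h import *
import json
np.set_printoptions(precision=4,suppress=True)
K=json.load(open('rk.json')); ds={n:cam(n) for n in ['scene','top']}
TT={n:r.trace(n,'plate') for n in ds}; OO={n:r.tip_of(n,'plate') for n in ds}
for side,y0 in [('left',.05),('left',-.05),('right',0)]:
    R,t=ledgeT(K[side]); m={};tp=[]
    X0=R@np.array([.055,y0,.006])+t
    for n in ds:
        q=proj(ds[n],X0)
        c=[u for u in TT[n] if np.linalg.norm(np.array(u['centre'])-q)<8]
        if c: m[n]=c[0]['region']
        c=[u for u in OO[n] if np.linalg.norm(np.array(u['centre'])-q)<8]
        if c: tp.append((ds[n],c[0]['centre']))
    print(side,y0,list(m))
    if len(tp)==2: X,res=tri(tp); print('  tip tri ledge coords',R.T@(X-t),'res',np.round(res,4))
    B=box(.11,.06,.012)
    def bm(x):
        Rz=Ro.from_euler('zy',[x[2],-x[4]]).as_matrix(); return (B@Rz.T+[x[0],x[1],x[3]])@R.T+t
    if len(m)==2:
        x,f=fit(ds,m,bm,[.055,y0,0,0.0,0.0],[.01,.01,.05,.006,.1]); print('  s,y,yaw,n,pitch',x,'deg',np.degrees(x[[2,4]]),f)
E
python3 fit5.py
```

```text
left 0.05 ['scene', 'top']
  tip tri ledge coords [0.0497 0.0433 0.0023] res [0.0004 0.0004]
  s,y,yaw,n,pitch [ 0.0546  0.0499  0.0239 -0.003   0.1038] deg [1.371  5.9498] 0.1272324223732637
left -0.05 ['scene', 'top']
  tip tri ledge coords [ 0.0614 -0.0454  0.015 ] res [0.0076 0.0076]
  s,y,yaw,n,pitch [ 0.0545 -0.0515  0.0071 -0.003  -0.0015] deg [ 0.4083 -0.0865] 0.09576233320737487
right 0 ['scene']
  tip tri ledge coords [ 0.0525 -0.0086 -0.0028] res [0.0009 0.0009]
```

```bash
cat > ov.py <<'E'
from h import *
import json,sys
K=json.load(open('rk.json'))
for n,(r0,r1,c0,c1),fn in [('scene',(130,210,265,425),'a'),('top',(150,210,285,435),'b')]:
    d=cam(n); f=5; im=cv2.resize(d['frame'][r0:r1,c0:c1,::-1],None,fx=f,fy=f,interpolation=cv2.INTER_CUBIC)
    for side,ys in [('left',(.05,-.051)),('right',(-.001,))]:
        R,t=ledgeT(K[side])
        h=cv2.convexHull(np.array([((proj(d,p)[::-1]+.5)-[c0,r0])*f for p in ledgemodel(K[side])]).astype(np.int32)); cv2.polylines(im,[h],True,(0,0,255),1)
        for y in ys:
            for z in (0.012,0):
                P=np.array([[.0,y-.03,z],[0,y+.03,z],[.11,y+.03,z],[.11,y-.03,z]])@R.T+t
                cv2.polylines(im,[np.array([((proj(d,p)[::-1]+.5)-[c0,r0])*f for p in P]).astype(np.int32)],True,(0,255,0) if z else (255,0,255),1)
    cv2.imwrite(f'pics/{sys.argv[1]}{fn}.png',im)
E
python3 ov.py ov1
```

```text
(no output)
```

View pics/ov1a.png

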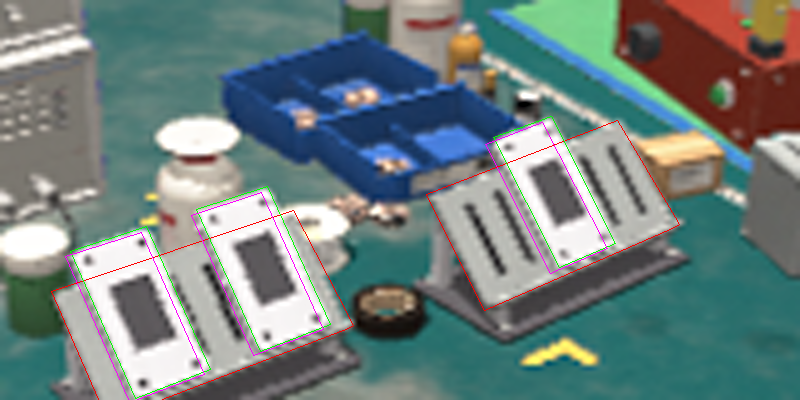

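View pics/ov1b.png

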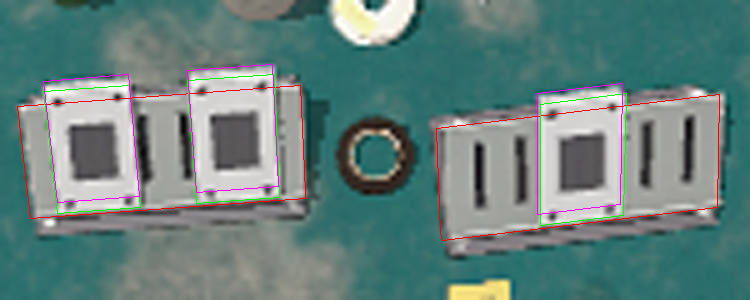

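All three plates match the flush-on-lip overlay in both views. Next is the knob.

```bash
python3 go.py 0.457 -0.414 0.056 79; python3 -m inch '3 20 3 -2; 3 50 3 -3; 3 80 3 -3; 3 95 3 -3; 3 95 3 -3; 3 95 3 -3' 0.3 30; python3 go.py 0.457 -0.414 0.056 79;  python3 - <<'E'
from h import *
d=cam('scene'); crop(d,'pics/s33.png',120,220,390,490,6)
d=cam('top'); crop(d,'pics/t33.png',170,260,410,500,6)
E
```

```text
clock 50.9 pos [ 0.4595 -0.412   0.2026] jaw yaw 76.3 down [-0.024 -0.002 -1.   ] open 0.827 F [ 0.8 -0.5 -0.2] q6 1.19
shift mm [ -1.4 146.6  -1.4] spin deg -2.7 (or 177.3)
clock: 51.5
tool_pos: [0.4557, -0.4086, 0.1085]
eef_rot: [-0.54, -0.444, 0.458, 0.549]
contact_force: [0.2, 0.7, 0.4]
opening: 0.648
clock 51.5 pos [ 0.4557 -0.4086  0.1085] jaw yaw 79.3 down [-0.023 -0.002 -1.   ] open 0.648 F [0.2 0.7 0.4] q6 1.13
shift mm [-4.8 52.5 -3.4] spin deg 0.3 (or -179.7)
```

View pics/s33.png

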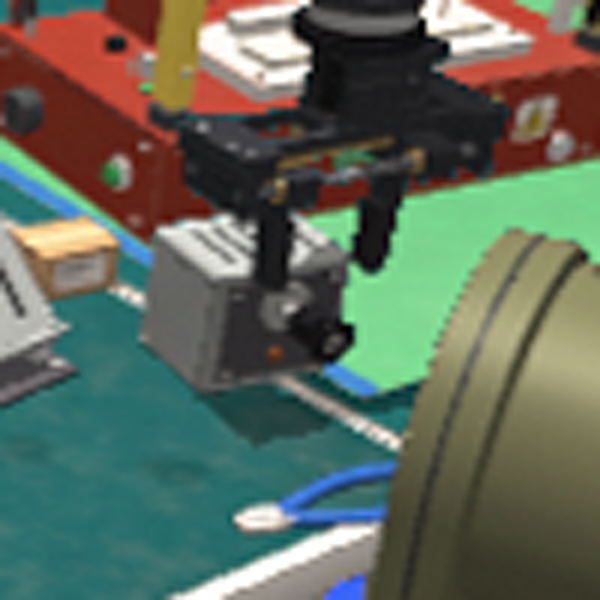

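Run:
```python
from h import *
d=cam('scene'); 
u=np.array([-np.cos(.19),np.sin(.19),0]); m=np.array([.457,-.414,.062])
for k in (-.036,-.014,0,.014): 
    p=proj(d,m+u*k); print(k,p, 'crop',(p[1]+.5-390)*6,(p[0]+.5-120)*6)
```

```text
-0.036 [170.07144747 435.56410185] crop 276.38461112562993 303.42868481712236
-0.014 [172.62310907 439.09699058] crop 297.5819434575552 318.73865441676503
0 [174.28096327 441.39236329] crop 311.35417974788834 328.68577963150415
0.014 [175.96609456 443.72550234] crop 325.35301405038626 338.79656735920713
```

```bash
python3 go.py 0.456 -0.417 0.056 79;python3 -m inch '-8 15 -4 0; -8 35 -4 0; -8 48 -4 0; -8 52 -4 0; -8 52 -4 0; -8 52 -4 0'; python3 go.py 0.456 -0.417 0.056 79;  python3 - <<'E'
from h import *
d=cam('scene'); crop(d,'pics/s34.png',120,220,390,490,6)
E
```

```text
clock 51.6 pos [ 0.456  -0.4089  0.1093] jaw yaw 79.3 down [-0.022 -0.003 -1.   ] open 0.652 F [ 0.1 -0.1 -0.6] q6 1.13
shift mm [-7.6 53.3 -2.6] spin deg 0.3 (or -179.7)
clock: 52.25
tool_pos: [0.4566, -0.417, 0.0558]
eef_rot: [-0.54, -0.444, 0.458, 0.549]
contact_force: [0.5, -1.0, -0.0]
opening: 0.651
clock 52.2 pos [ 0.4566 -0.417   0.0558] jaw yaw 79.3 down [-0.023 -0.002 -1.   ] open 0.651 F [ 0.5 -1.  -0. ] q6 1.11
shift mm [-0.1 -0.2  0.6] spin deg 0.3 (or -179.7)
```

View pics/s34.png

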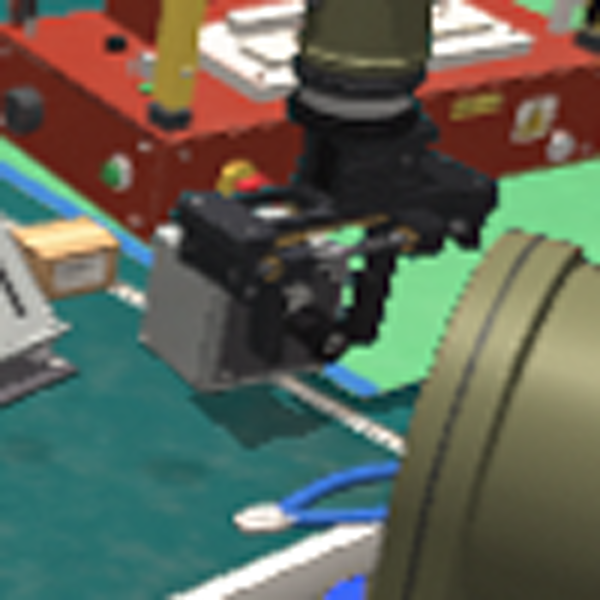

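```bash
python3 -m inch '0 0 0 0; 0 0 0 0; 0 0 0 0; 0 0 0 0; 0 0 0 0; 0 0 0 0; 0 0 0 0' -1 8; python3 go.py 0.456 -0.417 0.056 79
```

```text
clock: 53.0
tool_pos: [0.4566, -0.4155, 0.0558]
eef_rot: [-0.539, -0.445, 0.458, 0.55]
contact_force: [-0.8, 5.7, 1.6]
opening: 0.27
clock 53.0 pos [ 0.4566 -0.4155  0.0558] jaw yaw 79.4 down [-0.023  0.001 -1.   ] open 0.270 F [-0.8  5.7  1.6] q6 1.11
shift mm [-1.6 -0.2  0.3] spin deg 0.4 (or -179.6)
```

```bash
python3 -m inch '2 0 0 0; 2 0 0 0; 2 0 0 0; 2 0 0 0' -1 40; python3 go.py 0.456 -0.417 0.056 79
python3 - <<'E'
from h import *
d=cam('scene'); crop(d,'pics/s35.png',120,270,230,430,4)
E
python3 leaf.py
```

```text
clock: 53.4
tool_pos: [0.4567, -0.4154, 0.0558]
eef_rot: [-0.54, -0.444, 0.458, 0.549]
contact_force: [-0.5, 2.5, 2.8]
opening: 0.262
clock 53.4 pos [ 0.4567 -0.4154  0.0558] jaw yaw 79.3 down [-0.024 -0.002 -1.   ] open 0.262 F [-0.5  2.5  2.8] q6 1.11
shift mm [-1.7 -0.2  0.4] spin deg 0.3 (or -179.7)
left scene p 0.91 s,y,yaw [ 0.0527 -0.0508] -0.682241881286949 cost 0.09
left scene p 0.72 s,y,yaw [0.0547 0.0505] 0.6129644657081785 cost 0.071
left top p 0.87 s,y,yaw [ 0.0527 -0.0522] 3.7392250896416472 cost 0.111
left top p 0.85 s,y,yaw [0.0542 0.0493] 0.33667568865070374 cost 0.102
right scene p 0.92 s,y,yaw [0.055  0.0015] 0.6989035296038654 cost 0.089
right scene p 0.31 s,y,yaw [0.0257 0.0733] 4.4222328439756655 cost 0.609
right top p 0.76 s,y,yaw [ 0.0545 -0.0018] 1.6928539712958024 cost 0.14
```

View pics/s35.png

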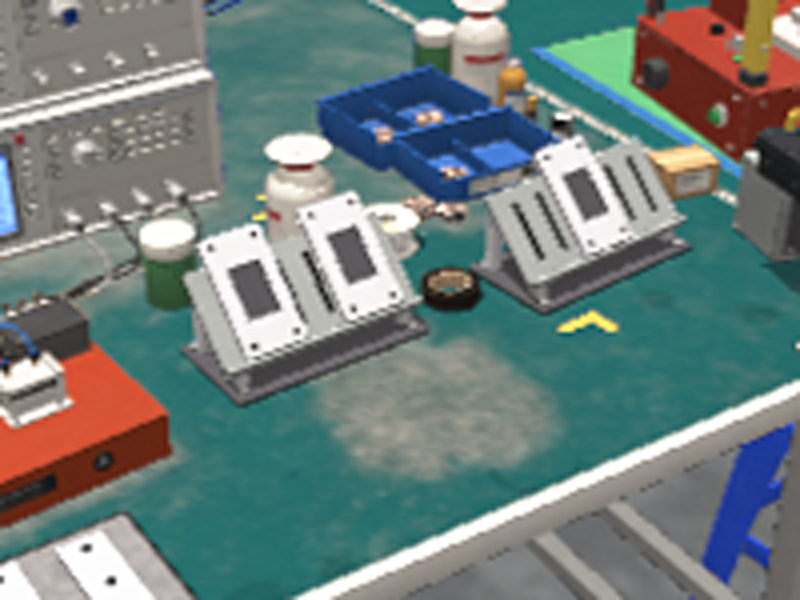

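```bash
python3 -m inch '1 0 4 0; 1 0 9 0; 1 0 14 0; 1 0 19 0; 1 0 24 0; 1 0 29 0; 1 0 34 0; 1 0 38 0; 1 0 38 0; 1 0 38 0'; python3 -m inch '0 0 2 0; 0 0 4 0; 0 0 4 0; 0 0 4 0'; python3 go.py 0.456 -0.417 0.056 79
```

```text
clock: 54.65
tool_pos: [0.4208, -0.407, 0.0559]
eef_rot: [-0.54, -0.445, 0.457, 0.549]
contact_force: [8.4, 0.6, -6.6]
opening: 0.261
clock: 55.05
tool_pos: [0.4176, -0.4062, 0.0559]
eef_rot: [-0.54, -0.446, 0.456, 0.548]
contact_force: [9.3, -0.3, -9.3]
opening: 0.263
clock 55.0 pos [ 0.4176 -0.4062  0.0559] jaw yaw 79.3 down [-0.019 -0.001 -1.   ] open 0.263 F [ 9.3 -0.3 -9.3] q6 1.05
shift mm [ -3.5  -0.8 -39.7] spin deg 0.3 (or -179.7)
```

```bash
python3 -m inch '0 1 2 0; 0 2 4 0; 0 2 4 0; 0 2 4 0; 0 2 4 0; 0 2 4 0; 0 2 4 0'; python3 go.py 0.456 -0.417 0.056 79;  python3 - <<'E'
from h import *
d=cam('scene'); crop(d,'pics/s36.png',120,220,390,490,6)
E
```

```text
clock: 55.75
tool_pos: [0.4175, -0.4063, 0.0558]
eef_rot: [-0.543, -0.448, 0.455, 0.546]
contact_force: [13.7, -1.5, -4.9]
opening: 0.257
clock 55.8 pos [ 0.4175 -0.4063  0.0558] jaw yaw 79.3 down [-0.011 -0.003 -1.   ] open 0.257 F [13.7 -1.5 -4.9] q6 1.05
shift mm [ -3.4  -0.6 -39.8] spin deg 0.3 (or -179.7)
```

View pics/s36.png

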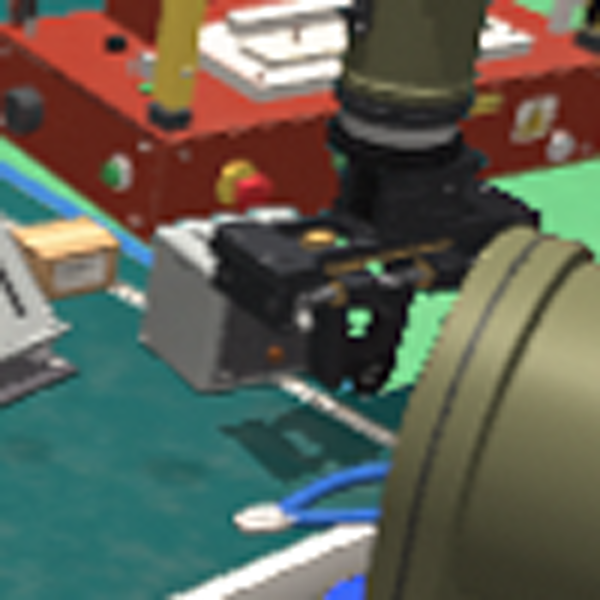

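```bash
python3 -m inch '0 0 0 0; 0 0 0 0; 0 0 0 0; 0 0 0 0; 0 0 0 0'; python3 -m inch '0 0 0 0; 0 0 0 0; 0 0 0 0; 0 0 0 0; 0 0 0 0; 0 0 0 0; 0 0 0 0; 0 0 0 0; 0 0 0 0; 0 0 0 0' 0.7;python3 - <<'E'
from h import *
d=cam('scene'); crop(d,'pics/s37.png',120,220,390,490,6)
E
python3 -m inch '0 -30 0 0; 0 -70 0 0; 0 -110 0 0; 0 -150 0 0; 0 -180 0 0; 0 -180 0 0; 0 -180 0 0'
```

```text
clock: 56.3
tool_pos: [0.4175, -0.4062, 0.0558]
eef_rot: [-0.543, -0.448, 0.455, 0.546]
contact_force: [14.2, -1.6, -5.1]
opening: 0.26
clock: 57.3
tool_pos: [0.4115, -0.4058, 0.0547]
eef_rot: [-0.54, -0.444, 0.458, 0.549]
contact_force: [-0.2, 0.6, -0.2]
opening: 0.85
clock: 58.05
tool_pos: [0.4156, -0.4056, 0.2347]
eef_rot: [-0.54, -0.444, 0.458, 0.549]
contact_force: [0.6, -0.5, -1.1]
opening: 0.85
```

View pics/s37.png

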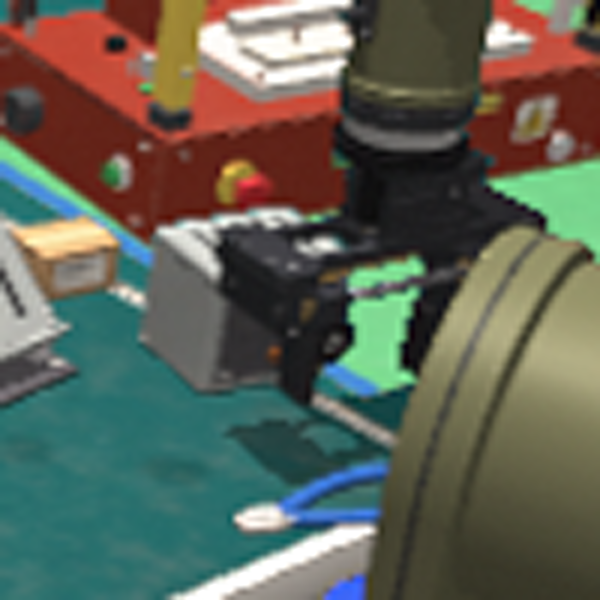

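```bash
python3 leaf.py; python3 ov.py ov2
python3 - <<'E'
from h import *
d=cam('scene'); cv2.imwrite('pics/s38.png',cv2.resize(d['frame'][120:330,160:480,::-1],None,fx=2.5,fy=2.5,interpolation=cv2.INTER_CUBIC))
d=cam('top'); cv2.imwrite('pics/t38.png',cv2.resize(d['frame'][120:270,170:480,::-1],None,fx=2.5,fy=2.5,interpolation=cv2.INTER_CUBIC))
E
```

```text
left scene p 0.59 s,y,yaw [ 0.0574 -0.0508] 0.6686722267289432 cost 0.103
left scene p 0.56 s,y,yaw [0.0543 0.051 ] 0.35586129772218894 cost 0.076
left top p 0.8 s,y,yaw [0.0518 0.0507] -1.4637264632166684 cost 0.167
left top p 0.57 s,y,yaw [ 0.0524 -0.0511] -0.4951405659225116 cost 0.072
right top p 0.93 s,y,yaw [ 0.0541 -0.0009] 1.6292381750037528 cost 0.107
```

View pics/s38.png

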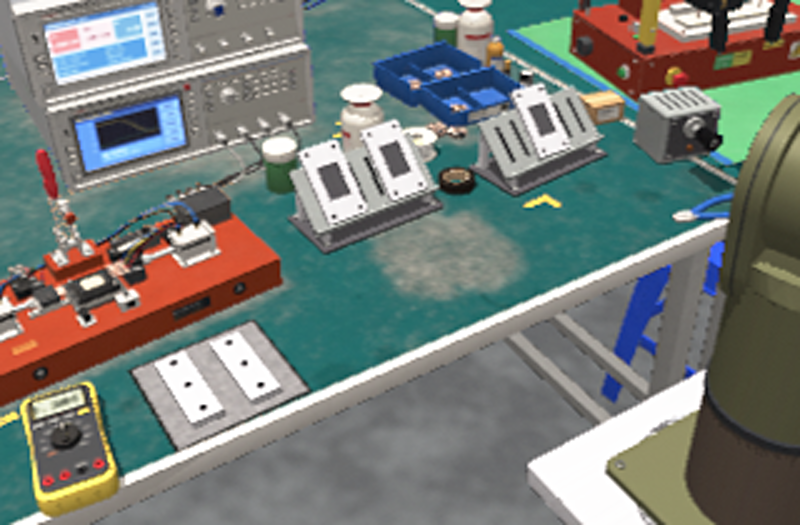

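View pics/t38.png

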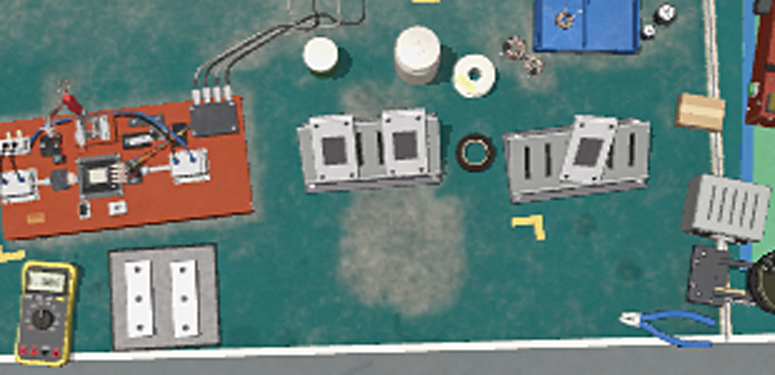

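View pics/ov2a.png

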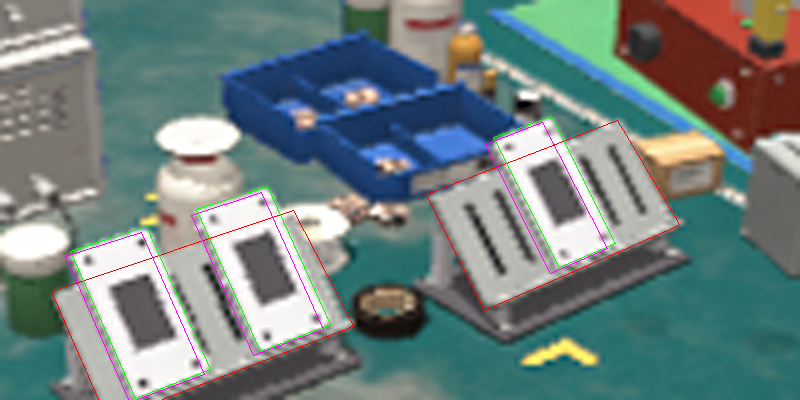

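The last pair shows that plate C, on the right rack, was just knocked askew (top view ≈(588,150), rotated), after the knob pull. I'll measure it and put it right.

```bash
python3 leaf.py | grep right
python3 - <<'E'
from h import *
d=cam('scene'); crop(d,'pics/s39.png',120,220,335,455,6)
d=cam('top'); crop(d,'pics/t39.png',150,220,360,450,7)
E
```

```text
right scene p 0.74 s,y,yaw [ 0.0601 -0.0159] -15.616823237648124 cost 0.124
right top p 0.84 s,y,yaw [ 0.0598 -0.0182] -17.081654264390778 cost 0.074
```

View pics/s39.png

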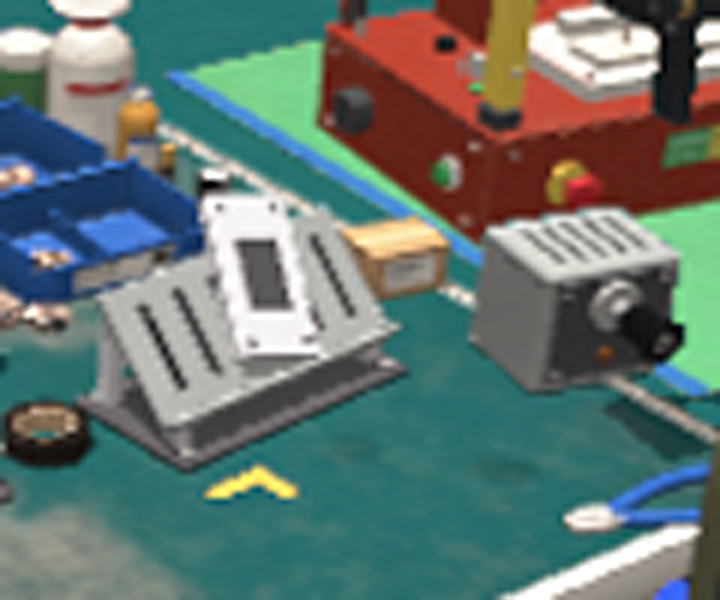

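View pics/t39.png

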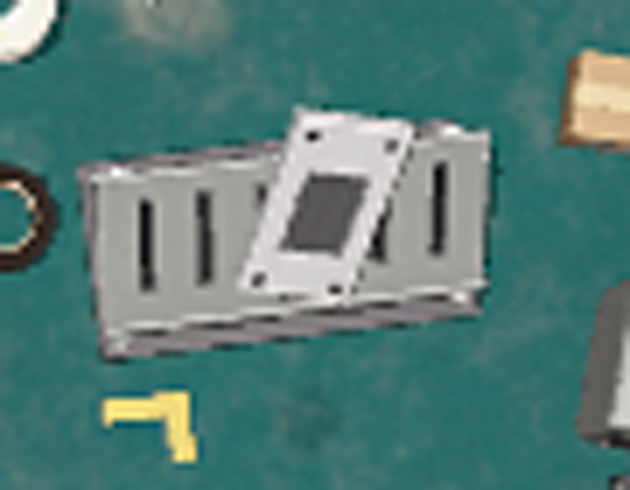

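```bash
python3 go.py 0.6199 -0.2384 0.17 95.3
```

```text
clock 58.8 pos [ 0.4158 -0.4054  0.2346] jaw yaw 79.3 down [-0.024 -0.002 -1.   ] open 0.849 F [-0.2 -0.6 -0.1] q6 1.25
shift mm [ 202.5   59.4 -170.9] spin deg -16.0 (or 164.0)
```

```bash
python3 -m inch '30 0 -25 0; 65 10 -55 -4; 100 20 -85 -8; 135 30 -115 -12; 170 45 -145 -16; 202 59 -171 -16; 202 59 -171 -16; 202 59 -171 -16; 202 59 -171 -16' 1 30; python3 leaf.py scene| grep right; python3 go.py 0.6199 -0.2384 0.088 95.3
```

```text
clock: 59.65
tool_pos: [0.6193, -0.2405, 0.1706]
eef_rot: [-0.471, -0.515, 0.529, 0.482]
contact_force: [-0.5, 0.2, -0.3]
opening: 1.003
right scene p 0.84 s,y,yaw [ 0.0604 -0.0166] -16.518187695982977 cost 0.131
clock 59.8 pos [ 0.6192 -0.2409  0.1709] jaw yaw 95.1 down [-0.024 -0.003 -1.   ] open 1.000 F [-0.3 -0.4  0.8] q6 1.21
shift mm [ 2.6 82.8 -2.9] spin deg -0.2 (or 179.8)
```

```bash
python3 -m inch '3 30 -3 0; 3 60 -3 0; 3 75 -3 0; 3 81 -3 0; 3 81 -3 0; 3 81 -3 0'; python3 go.py 0.6199 -0.2384 0.088 95.3
python3 - <<'E'
from h import *
d=cam('scene'); crop(d,'pics/s40.png',125,215,335,425,6)
E
```

```text
clock: 60.35
tool_pos: [0.621, -0.2362, 0.0905]
eef_rot: [-0.471, -0.516, 0.528, 0.482]
contact_force: [-1.2, -1.3, 0.9]
opening: 1.003
clock 60.4 pos [ 0.621  -0.2362  0.0905] jaw yaw 95.2 down [-0.023 -0.002 -1.   ] open 1.003 F [-1.2 -1.3  0.9] q6 1.15
shift mm [-2.1  2.6  1.2] spin deg -0.1 (or 179.9)
```

View pics/s40.png

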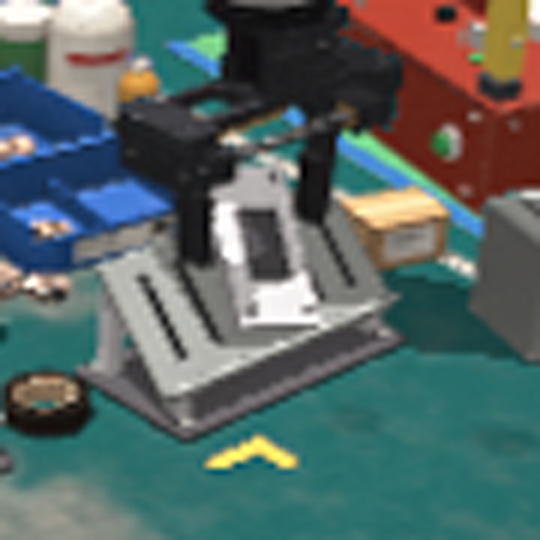

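```bash
python3 -m inch '-1 2 1 0; -1 2 1 0; -1 2 1 0; -1 2 1 0; -1 2 1 0; -1 2 1 0; -1 2 1 0; -1 2 1 0' -1 20; python3 go.py 0.6199 -0.2384 0.088 95.3
python3 - <<'E'
from h import *
d=cam('scene'); crop(d,'pics/s41.png',125,215,335,425,6)
E
```

```text
clock: 61.2
tool_pos: [0.6197, -0.2368, 0.0881]
eef_rot: [-0.471, -0.516, 0.529, 0.482]
contact_force: [-2.8, -0.4, 5.6]
opening: 0.723
clock 61.2 pos [ 0.6197 -0.2368  0.0881] jaw yaw 95.3 down [-0.024 -0.002 -1.   ] open 0.723 F [-2.8 -0.4  5.6] q6 1.15
shift mm [-1.6  0.1 -0.1] spin deg -0.0 (or 180.0)
```

View pics/s41.png

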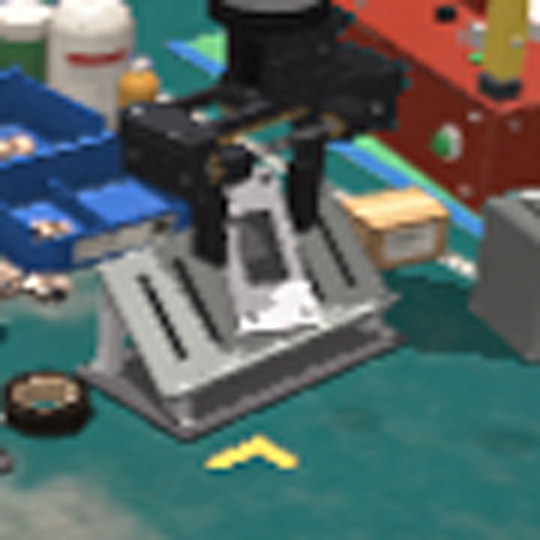

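```bash
python3 -m inch '0 0 0 0; 0 0 0 0; 0 0 0 0; 0 0 0 0; 0 0 0 0; 0 0 0 0' -1 50; python3 go.py 0.6199 -0.2384 0.088 95.3
python3 - <<'E'
from h import *
d=cam('scene'); crop(d,'pics/s42.png',125,215,335,425,6)
E
```

```text
clock: 61.85
tool_pos: [0.6197, -0.2369, 0.0881]
eef_rot: [-0.471, -0.516, 0.529, 0.482]
contact_force: [-4.8, -1.1, 5.9]
opening: 0.713
clock 61.9 pos [ 0.6197 -0.2369  0.0881] jaw yaw 95.3 down [-0.024 -0.003 -1.   ] open 0.713 F [-4.8 -1.1  5.9] q6 1.15
shift mm [-1.5  0.1 -0.1] spin deg 0.0 (or -180.0)
```

View pics/s42.png

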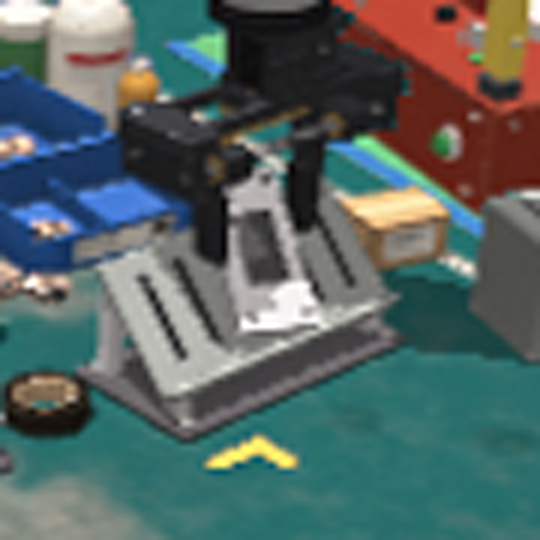

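```bash
python3 -m inch '0 0 0 0; 0 1 2 0; 0 3 4 0; 0 4 6 0; 0 5 8 0; 0 6 10 0; 0 6 10 0; 0 6 10 0' -1 12; python3 go.py 0.6199 -0.2384 0.088 95.3
python3 - <<'E'
from h import *
d=cam('scene'); crop(d,'pics/s43.png',125,215,335,425,6)
E
```

```text
clock: 62.7
tool_pos: [0.6159, -0.2338, 0.0858]
eef_rot: [-0.473, -0.522, 0.524, 0.48]
contact_force: [5.1, 4.0, 11.2]
opening: 0.705
clock 62.7 pos [ 0.6159 -0.2338  0.0858] jaw yaw 95.3 down [-0.009  0.004 -1.   ] open 0.705 F [ 5.1  4.  11.2] q6 1.13
shift mm [-5.  -2.3 -3.5] spin deg 0.0 (or -180.0)
```

View pics/s43.png

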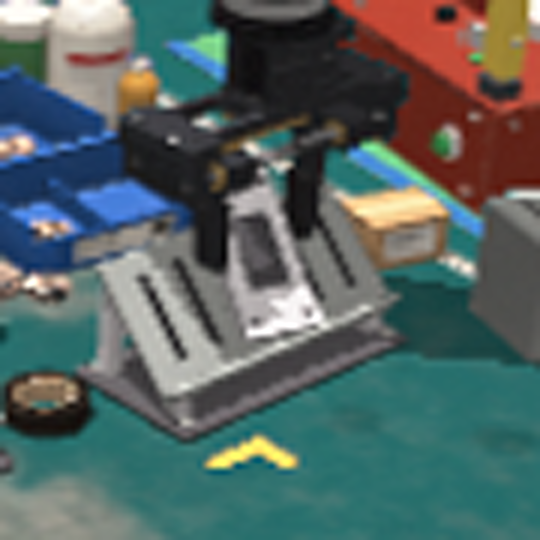

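```bash
python3 -m inch '0 0 2 0; 0 1 4 0; 0 2 6 0; 0 3 8 0; 0 3 8 0; 0 3 8 0' -1 8; python3 go.py 0.6199 -0.2384 0.088 95.3
python3 - <<'E'
from h import *
d=cam('scene'); crop(d,'pics/s44.png',125,215,335,425,6)
E
```

```text
clock: 63.35
tool_pos: [0.6084, -0.2315, 0.0826]
eef_rot: [0.471, 0.524, -0.523, -0.48]
contact_force: [6.5, 9.1, 7.2]
opening: 0.676
clock 63.4 pos [ 0.6084 -0.2315  0.0826] jaw yaw 95.5 down [-0.008  0.009 -1.   ] open 0.676 F [6.5 9.1 7.2] q6 1.12
shift mm [ -7.9  -5.5 -10.8] spin deg 0.2 (or -179.8)
```

View pics/s44.png

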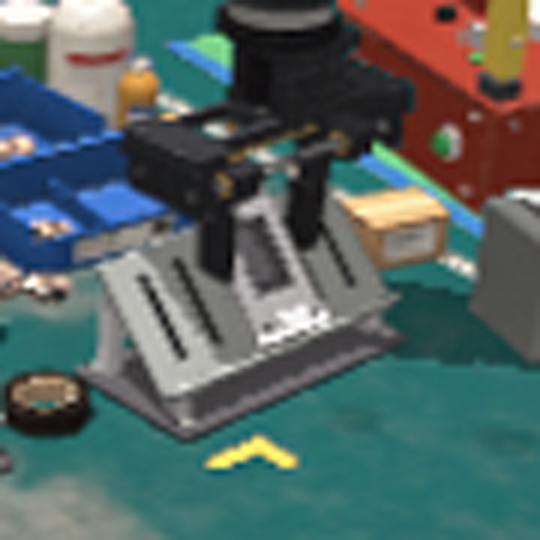

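```bash
python3 -m inch '0 0 -4 0; 0 0 -4 0; 0 0 -4 0'; python3 -m inch '0 0 0 0; 0 0 0 0; 0 0 0 0; 0 0 0 0' 0.7; python3 -m inch '0 -30 0 0; 0 -70 0 0; 0 -110 0 0; 0 -110 0 0'; python3 go.py 0.457 -0.4145 0.19 79
```

```text
clock: 63.7
tool_pos: [0.61, -0.2329, 0.0812]
eef_rot: [-0.471, -0.521, 0.525, 0.481]
contact_force: [2.7, 6.9, 6.3]
opening: 0.68
clock: 64.1
tool_pos: [0.6052, -0.239, 0.0782]
eef_rot: [-0.471, -0.516, 0.529, 0.482]
contact_force: [-0.5, 0.7, -1.0]
opening: 0.853
clock: 64.5
tool_pos: [0.6114, -0.2374, 0.1946]
eef_rot: [-0.474, -0.518, 0.526, 0.48]
contact_force: [0.3, 0.7, 0.6]
opening: 0.848
clock 64.5 pos [ 0.6114 -0.2374  0.1946] jaw yaw 95.2 down [-0.014 -0.003 -1.   ] open 0.848 F [0.3 0.7 0.6] q6 1.21
shift mm [-162.2    7.3  169.8] spin deg 16.2 (or -163.8)
```

```bash
python3 -m inch '-25 0 25 0; -50 0 50 4; -75 5 80 8; -105 7 110 12; -135 7 140 16; -162 7 170 16; -162 7 170 16; -162 7 170 16'; python3 leaf.py
python3 - <<'E'
from h import *
d=cam('scene'); crop(d,'pics/s45.png',120,220,335,455,6)
d=cam('top'); crop(d,'pics/t45.png',140,220,280,440,5)
E
```

```text
clock: 65.3
tool_pos: [0.4526, -0.4159, 0.185]
eef_rot: [-0.54, -0.443, 0.457, 0.55]
contact_force: [-0.3, 0.3, 0.1]
opening: 0.85
left scene p 0.97 s,y,yaw [0.0556 0.051 ] -0.10570250101841162 cost 0.131
left scene p 0.58 s,y,yaw [ 0.0547 -0.05  ] 1.60156448673965 cost 0.087
left top p 0.74 s,y,yaw [0.0545 0.0494] -0.342328580264553 cost 0.089
left top p 0.57 s,y,yaw [ 0.0535 -0.0512] -0.4087608794942035 cost 0.072
right scene p 0.9 s,y,yaw [ 0.0557 -0.0116] -0.6130888038582509 cost 0.098
right top p 0.95 s,y,yaw [ 0.0549 -0.0115] -0.01410693383391739 cost 0.085
```

View pics/s45.png

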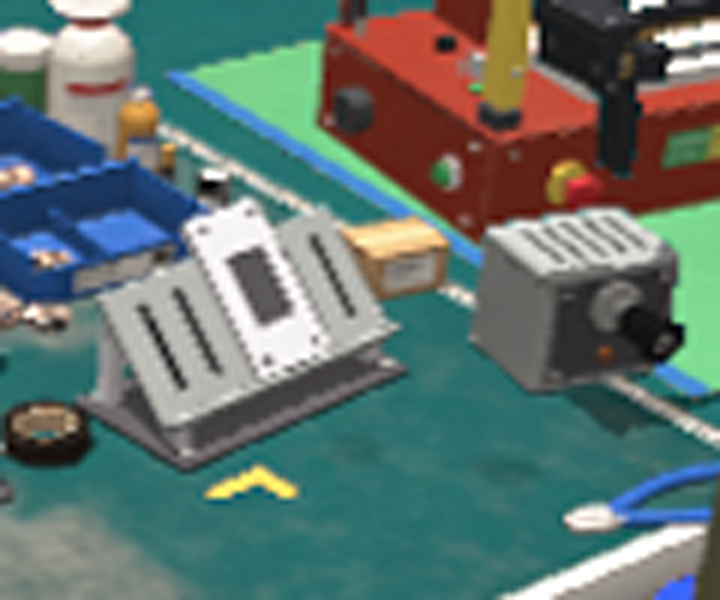

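View pics/t45.png

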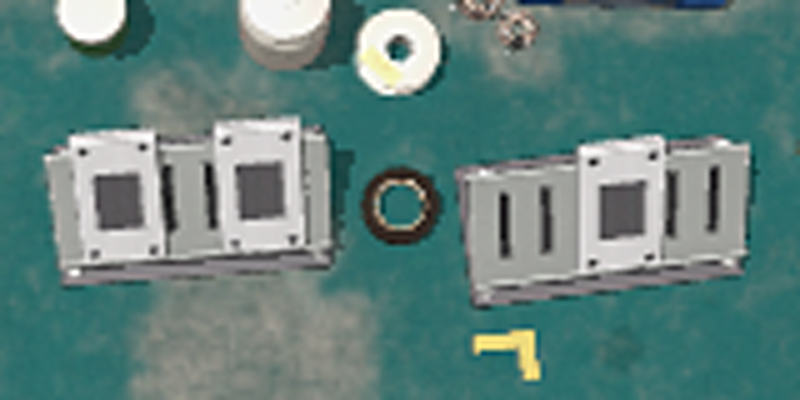

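Plate C is straight and seated again (s≈55 mm, yaw≈0). I'll repeat the knob pull so that it comes after everything is in place.

```bash
python3 go.py 0.4567 -0.4145 0.11 79;python3 -m inch '1 20 -2 0; 1 50 -2 0; 1 75 -2 0; 1 75 -2 0; 1 75 -2 0' 0.3 30; python3 go.py 0.4567 -0.4145 0.056 79
```

```text
clock 65.6 pos [ 0.4547 -0.4138  0.1858] jaw yaw 79.4 down [-0.024 -0.002 -1.   ] open 0.850 F [ 0.5 -0.3  0.5] q6 1.23
shift mm [ 0.1 75.7 -3.8] spin deg 0.4 (or -179.6)
clock: 66.1
tool_pos: [0.4543, -0.4138, 0.1102]
eef_rot: [-0.539, -0.444, 0.458, 0.55]
contact_force: [0.7, 0.3, 1.1]
opening: 0.647
clock 66.1 pos [ 0.4543 -0.4138  0.1102] jaw yaw 79.3 down [-0.024 -0.001 -1.   ] open 0.647 F [0.7 0.3 1.1] q6 1.16
shift mm [ 0.1 54.1 -3.8] spin deg 0.3 (or -179.7)
```

```bash
python3 -m inch '0 15 -4 0; 0 35 -4 0; 0 50 -4 0; 0 54 -4 0; 0 54 -4 0; 0 54 -4 0'; python3 -m inch '0 0 0 0; 0 0 0 0; 0 0 0 0; 0 0 0 0; 0 0 0 0; 0 0 0 0; 0 0 0 0' -1 15; python3 go.py 0.4567 -0.4145 0.056 79
```

```text
clock: 66.7
tool_pos: [0.4571, -0.4153, 0.0569]
eef_rot: [-0.54, -0.444, 0.458, 0.549]
contact_force: [-0.2, 0.4, -0.9]
opening: 0.653
clock: 67.4
tool_pos: [0.4568, -0.4155, 0.0568]
eef_rot: [-0.54, -0.444, 0.458, 0.549]
contact_force: [-0.7, -1.0, 2.4]
opening: 0.269
clock 67.4 pos [ 0.4568 -0.4155  0.0568] jaw yaw 79.3 down [-0.024 -0.002 -1.   ] open 0.269 F [-0.7 -1.   2.4] q6 1.11
shift mm [0.9 0.8 0.3] spin deg 0.3 (or -179.7)
```

```bash
python3 -m inch '0 0 4 0; 0 0 9 0; 0 0 14 0; 0 0 19 0; 0 1 24 0; 0 1 29 0; 0 1 34 0; 0 1 39 0; 0 1 43 0; 0 1 44 0' - 40; python3 -m inch '0 0 3 0; 0 0 4 0; 0 0 4 0; 0 0 4 0; 0 0 4 0; 0 0 4 0;0 0 4 0;0 0 4 0;0 0 4 0;0 0 4 0';python3 go.py 0.4567 -0.4145 0.056 79; python3 leaf.py top
```

```text
clock: 68.4
tool_pos: [0.4177, -0.4063, 0.0569]
eef_rot: [-0.541, -0.448, 0.455, 0.547]
contact_force: [12.8, -0.7, -10.7]
opening: 0.26
clock: 69.4
tool_pos: [0.4176, -0.4062, 0.057]
eef_rot: [-0.543, -0.449, 0.453, 0.546]
contact_force: [19.9, -2.5, -15.8]
opening: 0.26
clock 69.4 pos [ 0.4176 -0.4062  0.057 ] jaw yaw 79.3 down [-0.007 -0.001 -1.   ] open 0.260 F [ 19.9  -2.5 -15.8] q6 1.05
shift mm [ -0.9   0.7 -40. ] spin deg 0.3 (or -179.7)
left top p 0.6 s,y,yaw [ 0.0537 -0.0517] -0.04192001361384914 cost 0.092
left top p 0.56 s,y,yaw [0.0535 0.0495] 1.5564351419317675 cost 0.08
right top p 0.62 s,y,yaw [ 0.0543 -0.0119] 0.5101198107388447 cost 0.088
right top p 0.45 s,y,yaw [0.0433 0.0591] -11.669455039667296 cost 0.626
```

At the stop (40 mm, force rising without motion) and held for about 1 s. Plates in place. I'll let it go now.

```bash
python3 -m inch '0 0 0 0; 0 0 0 0; 0 0 0 0; 0 0 0 0; 0 0 0 0; 0 0 0 0; 0 0 0 0; 0 0 0 0; 0 0 0 0; 0 0 0 0' 0.7; python3 -m inch '0 -30 0 0; 0 -70 0 0; 0 -110 0 0; 0 -150 0 0; 0 -180 0 0; 0 -180 0 0; 0 -180 0 0; 0 -180 0 0; 0 -180 0 0'; python3 leaf.py
python3 - <<'E'
from h import *
d=cam('scene'); cv2.imwrite('pics/s50.png',cv2.resize(d['frame'][120:330,160:480,::-1],None,fx=2.5,fy=2.5,interpolation=cv2.INTER_CUBIC))
d=cam('top'); cv2.imwrite('pics/t50.png',cv2.resize(d['frame'][120:270,170:480,::-1],None,fx=2.5,fy=2.5,interpolation=cv2.INTER_CUBIC))
E
```

```text
clock: 70.5
tool_pos: [0.4095, -0.4064, 0.0567]
eef_rot: [-0.54, -0.444, 0.458, 0.549]
contact_force: [-0.6, -0.2, -0.3]
opening: 0.85
clock: 71.4
tool_pos: [0.413, -0.4059, 0.2351]
eef_rot: [-0.539, -0.444, 0.458, 0.55]
contact_force: [-0.7, -0.3, 0.6]
opening: 0.85
left scene p 0.87 s,y,yaw [ 0.0544 -0.05  ] 0.4660846207539501 cost 0.087
left top p 0.66 s,y,yaw [0.0555 0.0491] 0.3902618272001307 cost 0.083
left top p 0.61 s,y,yaw [ 0.0546 -0.0508] 0.006405396109421967 cost 0.098
right scene p 0.77 s,y,yaw [ 0.0547 -0.01  ] -0.40908485488157076 cost 0.076
right top p 0.92 s,y,yaw [ 0.0562 -0.0122] 1.256266197136253 cost 0.17
```

View pics/s50.png

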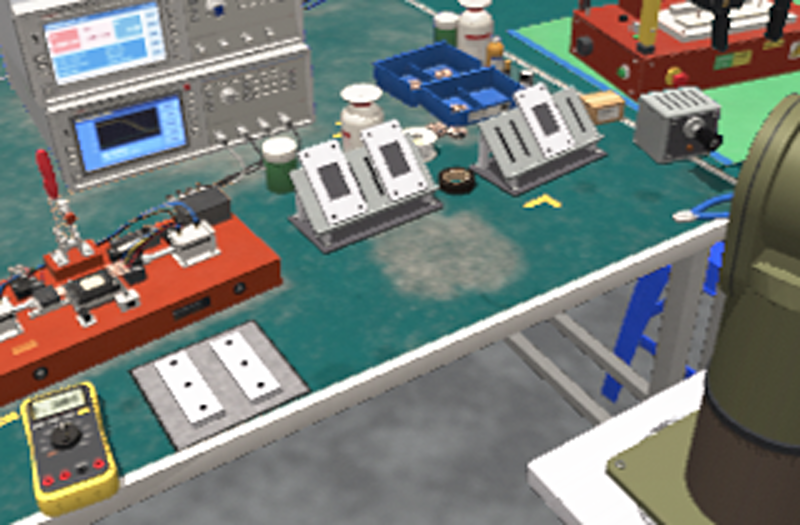

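View pics/t50.png

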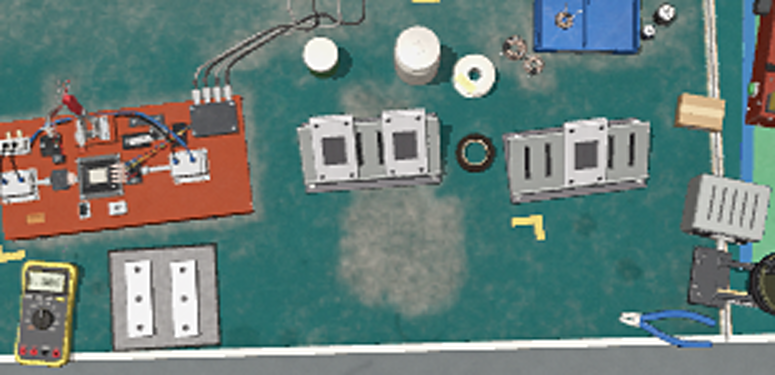

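Everything is in place: bars on the mat at (138,298) and (185,298) in the top view, all three plates seated on the racks, knob home, others untouched, and the gripper clear. I'll hand it in.

```bash
python3 -c "
from plant import r
print(r.finish_job())"
```

```text
the job is handed in; nothing more can be done
None
```

The job is done and handed in at about 72 s on the robot's clock; no verdict is reported.

- **Bars:** both bars lie flat, side by side on the grey mat, about 66 mm apart centre to centre.
- **Plates:** three plates were there and all three lean on the racks, two on the left and one on the right.
- **The knock:** the plate on the right rack was knocked about 16° askew just after my first knob pull, while the arm was away from it. I squared it up and slid it back down onto the lip.
- **Knob:** I repeated the pull after that repair, so the last pull comes after all the plates were in place. Both times it came out 40 mm to its stop, where the force rose with no more movement. I held it for about a second each time, and it went home when let go.

**Last checks:**
- The pose fits put every plate centre 54 to 56 mm up the slope, where 55 mm is flush on the lip, and within about 1.3° of straight.
- The final pictures show the bars, the knob and the other objects where they should be, with the gripper clear of everything.
- **Weak spots:** in the last scene-camera check the network missed one left-rack plate, though the top camera had it in place. One top-camera fit of the right plate was looser than usual. An earlier tilt fit of the left-rack plates was noisy, one reading 6° off. So I relied on the outlines and pictures for flatness.
- **Failed grasp:** my first grasp of the middle plate stopped short at a joint limit and closed on air, touching nothing. I turned the gripper half round and picked it up normally.

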